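Unstack the pantry crockery and put each piece away

TASK

On the pantry shelf a brown date caddy and a steel tin have crockery piled on top of them: take the piles apart and put every piece away, upright and released. The steel cup goes down inside the ring of the cup rack, the larger saucer on the large round felt coaster, the small dish on the small round coaster, the tin on the rectangular felt mat with its long sides along the mat's, and the date caddy flat inside the steel tray, each resting well within its own place with nothing overhanging. Do not drop or tip the two porcelain pieces.

Things in the scene. Friction and masses are not known exactly. Their poses are not given: they have to be found in the camera images.
- caddy: Closed, empty brown plastic date caddy, loose, standing on the shelf: a rectangular box 140 (its x) x 60 (its y) x 44 high, 0.14 kg, flat lid fully shut (it does not open). Either the steel cup or the saucer (with the dish in it) stands on its lid at the start. Grip it across the 60 mm sides. Origin at the centre of its underside, z up.
- tin: Closed stainless steel tin, loose, standing on the shelf: a rectangular box 92 (its x) x 64 (its y) x 44 high, 0.16 kg, lid fixed. Carries the other one of cup or saucer at the start. Grip it across the 64 mm sides. Origin at the centre of its underside, z up.
- saucer: The larger porcelain saucer, loose, round: 64 across, 20 high, 0.09 kg. Foot 44 across; the outside flares to 64 at height 6 and is upright from 6 to 20. The shallow well in its top has its floor at height 17 inside a lip 4 wide. Stands on the caddy or on the tin, with the small dish in its well. Origin at the centre of its underside, z up.
- dish: The small porcelain dish, loose, round: 46 across, 24 high, 0.05 kg. Foot 34 across, outside upright from height 6 to 24, hollow with its inner floor at height 7. At the start it stands in the saucer's well, 17 above the saucer's underside (the saucer's lip rises 3 around its foot). Origin at the centre of its underside, z up.
- cup: Stainless steel cup without handle, loose, round: 46 across, 70 high, wall 3, open at the top, 0.08 kg. Stands upright on the caddy or the tin. Origin at the centre of its underside, z up.
- rack: Fixed steel cup rack, the cup's place: a base plate 88 x 88 with its top at height 6, and above its centre a horizontal wire ring on four short posts, inner opening 62 across, top of the ring at height 29. The cup is lowered through the ring and stands on the plate. Origin at the centre of its underside, z up.
- coaster_large: Fixed round grey felt coaster, 94 across, 4 thick, the saucer's place. Origin at the centre of its underside, z up.
- coaster_small: Fixed round grey felt coaster, 72 across, 4 thick, the small dish's place. Origin at the centre of its underside, z up.
- mat: Fixed rectangular grey felt mat, 120 (its x) x 92 (its y) x 4 thick, the tin's place; the tin's x goes along the mat's x, either way round. Origin at the centre of its underside, z up.
- tray: Fixed stainless steel tray, the caddy's place: 194 (its x) x 134 (its y) outside, rim 3 wide and 10 high all round, floor 3 thick (inside 188 x 128). The caddy lies flat on the floor with its length along the tray's x, either way round. Origin at the centre of its underside, z up.

How it is judged (in metres and radians):
At the end, for the whole second after the job is handed in: Each upright (0.1 rad), at its place's height (4 mm), at rest, and off-centre at most: cup in rack ring 12 mm; saucer on large coaster 15; dish on small coaster 13; tin on mat 15 along each side, long sides within 0.3 rad; caddy on tray floor 35 along, 37 across (z of cup in the frame of rack between 0.002 and 0.01 m and angle between each of cup, saucer, dish, tin, caddy's own z axis and vertical below 0.1 rad and linear speed of each of cup, saucer, dish, tin, caddy below 0.02 m/s and angular speed of each of cup, saucer, dish, tin, caddy below 0.2 rad/s and horizontal distance between cup and rack below 0.012 m and z of saucer in the frame of coaster_large between 0 and 0.008 m and horizontal distance between saucer and coaster_large below 0.015 m and z of dish in the frame of coaster_small between 0 and 0.008 m and horizontal distance between dish and coaster_small below 0.013 m and z of tin in the frame of mat between 0 and 0.008 m and x of tin in the frame of mat between -0.015 and 0.015 m and y of tin in the frame of mat between -0.015 and 0.015 m and angle between the x axis of tin and the x axis of mat, either way round below 0.3 rad and z of caddy in the frame of tray between -0.001 and 0.007 m and x of caddy in the frame of tray between -0.035 and 0.035 m and y of caddy in the frame of tray between -0.037 and 0.037 m); the robot touches nothing.
It fails at once if the saucer is dropped (moves freely faster than 0.7 m/s, a fall of more than about 25 mm) (linear speed of saucer above 0.7 m/s and contact force between the fingers and saucer below 0.2 N).
It fails at once if the saucer is tipped more than 35 degrees (angle between saucer's own z axis and vertical above 0.61 rad).
It fails at once if the small dish is dropped (moves freely faster than 0.7 m/s, a fall of more than about 25 mm) (linear speed of dish above 0.7 m/s and contact force between the fingers and dish below 0.2 N).
It fails at once if the small dish is tipped more than 35 degrees (angle between dish's own z axis and vertical above 0.61 rad).
It also fails if it takes over 134 s, if anything falls off the work surface, if the arm or the gripper's body presses on something with over 40 N, if the wrist force passes 120 N, or if a joint passes its speed limit or range.

ROBOT

A 6-joint arm with a two-finger parallel gripper is mounted at the origin on the work surface. World frame = base frame: x ahead of the robot, y to its left, z up, the work surface at z = 0. Lengths are in mm, angles in rad, forces in N, time in s.
With the tool pointing down it reaches from about 425 to 925 mm from the base axis. Payload 12.5 kg.
Tool frame: the origin (TCP) lies at the very end of the fingers, on their centre line; the grasp point (between the pads) lies 19 mm behind it; z points along the fingers, y is the direction in which the jaws open and shut (so a half turn about z gives the same grasp; the last joint's range is limited). The gripper opens to 85 mm and grips with 20 to 120 N. Pads are 22 mm wide; open, the fingers measure 114 mm over their backs; the gripper's body (76 mm by 85 mm) begins 54 mm behind the grasp point. The pads swing forward as they close: fully open they stand 13 mm farther back than shut.
Start: joints at [1.08, 0.491, 1.559, -0, 1.092, -0.106], TCP at [234.593, 579.319, 231.327] pointing down, gripper open.
Joint ranges: [-3.1, 3.1], [-0.84, 2.19], [0.05, 2.79], [-1.13, 4.28], [0.06, 2.93], [-2.69, 2.69]. Speed limits (rad/s): [2.22, 2.22, 2.79, 3.14, 3.14, 3.14].

INTERFACE

Orientations are given as a unit quaternion [w, x, y, z].
In Python, from rig import ctrl gives the robot as it stands.
- The arm moves only by the tool move_arm, never from a script. Its argument "series" is a list of rows, each an object with "grip": the finger opening in cm, from 0 to 8.54; "xyz": the shift along the tool's x, y, z in cm, a list of three; "twist": the turn about the tool's z in rad. In form: [{"grip": grip, "xyz": [tx, ty, tz], "twist": twist}, ...]. A call has 1 to 10 rows; each row shifts and turns the commanded pose from where the row before left it, along the tool's axes as they then stand; what a row does not reach is not made up. A row lasts 1/10 s, in which the tool goes at most 50 mm and 8.59 degrees, less where a joint would pass 70% of its speed; a pose out of reach is approached as far as the arm can. A call with a gripper value outside its range is refused whole. The fingers move at their own pace and stop on an object; the grip force is fixed at half the most. Time passes only in rows, so rows that do not move let the fingers close. It gives the time, the measured TCP pose, the force and the opening at its end, in the units of the state.
- ctrl.read_state(): the state, without advancing time (a new reading comes with each control period).
- ctrl.grab_frame(name): name is "scene" or "top" or "wrist"; returns a dict with "frame" (384x512x3 uint8, red, green, blue), "fx", "fy", "cx", "cy" (pixels), "k1" (the pictures are not rectified: a ray, as slopes to the right and down, at radius r is drawn at 1 + k1 r^2 times it, then the intrinsics apply), "view" (4x4, takes a point from world to camera coordinates); the wrist camera has in their place "mount" (4x4, takes a point from camera to tool coordinates, whose origin is the TCP and whose axes are the flange's). Camera axes: x right, y down, z forward; pixel columns grow to the right and rows downward; lengths in mm; the calibration is good to about 2 mm. A picture is of the moment at which its call begins: read the wrist's pose just before it. There is no depth.
- ctrl.finish_job(): hands the job in, once; it reports no verdict.
Trained networks look in the newest picture that a camera, given by its name, has taken for a name from the list of things; names that differ only in an ending like _2 or _b are one class to them, and where a whole thing is asked for, a point or a joint stands for the part that bears it (a point fixed in the world has none). Each returns a list of dicts, best first, with "p" (0 to 1); they miss things now and then, are a little off and sometimes report something else, mostly with a low value. They report only what shows in the picture. A call takes as long as a camera call.
- ctrl.silhouettes(camera, target): "pixels" (384x512 bool, what is visible of it) and "extent" ([left, top, right, bottom] in pixels, round what is visible of it).
The state is a dict: "time_s": time; "q": joint angles; "joint_velocities": joint speeds; "joint_torque": joint torques, N m; "eef_pos": TCP position; "orientation": TCP orientation; "contact_force": force on the tool from outside, world axes, zero at the start; "moment": the same for the moment, N m; "finger_gap": finger opening in mm.
Only numpy, scipy, OpenCV 4.12 (cv2) and the standard library are available. Lean on these libraries where they do the work, as an engineer would, in place of code of your own. Each camera call takes 0.05 s, during which the arm holds its last target.

## Working session

There is one attempt and no reset: what is moved stays moved. The work goes in short steps, Python scripts to look and compute and a tool call to move; the robot and the scene stay as the last step left them, time stands still between calls to the robot, and variables do not carry over. Pictures are saved under pics/ and viewed, and the job is handed in when it is done.

Besides the shell and the picture viewer there is one more tool, called after "Emit:" as name(argument=value, ...) on one line, values as JSON. move_arm: Moves the arm, as the interface text tells. Its arguments: {"type":"object","properties":{"series":{"type":"array","items":{"type":"object","properties":{"grip":{"type":"number"},"xyz":{"type":"array","items":{"type":"number"}},"twist":{"type":"number"}}}}},"required":["series"]}

```bash
ls; mkdir -p pics
cat > h.py <<'E'
import numpy as np, cv2, json
from rig import ctrl
def save(f,n):
    cv2.imwrite('pics/'+n,cv2.cvtColor(f['frame'],cv2.COLOR_RGB2BGR))
E
python3 - <<'E'
from h import *
import pickle
s=ctrl.read_state(); print({k:np.round(v,3).tolist() for k,v in s.items()})
for n in ['scene','top','wrist']:
    f=ctrl.grab_frame(n); save(f,n+'0.png'); print(n,{k:(np.round(v,4).tolist()) for k,v in f.items() if k!='frame'})
E
```

```text
pics
{'time_s': 0.0, 'q': [1.08, 0.492, 1.559, 0.0, 1.092, -0.106], 'joint_velocities': [0.001, -0.0, 0.001, -0.001, 0.001, 0.0], 'joint_torque': [0.001, -61.845, -26.159, -0.0, 0.004, -0.0], 'eef_pos': [234.461, 579.097, 230.707], 'orientation': [-0.0, 0.191, 0.982, -0.001], 'contact_force': [-0.093, -0.418, -0.075], 'moment': [-0.033, -0.05, 0.019], 'finger_gap': 85.445}
scene {'fx': 379.8608, 'fy': 379.8608, 'cx': 253.0061, 'cy': 191.6837, 'k1': 0.0221, 'view': [[0.5794, 0.815, 0.0077, -300.655], [0.6592, -0.463, -0.5925, -294.231], [-0.4794, 0.3483, -0.8055, 1205.6723], [0.0, 0.0, 0.0, 1.0]]}
top {'fx': 498.0738, 'fy': 498.0738, 'cx': 252.3949, 'cy': 186.8188, 'k1': -0.2166, 'view': [[0.0194, -0.9998, -0.0107, 5.4787], [-0.985, -0.0173, -0.1716, 526.8343], [0.1714, 0.0139, -0.9851, 1440.3174], [0.0, 0.0, 0.0, 1.0]]}
wrist {'fx': 271.8464, 'fy': 271.8464, 'cx': 250.852, 'cy': 194.1493, 'k1': -0.0323, 'mount': [[0.0011, -0.9527, -0.3039, 78.6136], [1.0, 0.0011, 0.0002, -0.0696], [0.0002, -0.3039, 0.9527, -142.2925], [0.0, 0.0, 0.0, 1.0]]}
```

View pics/scene0.png

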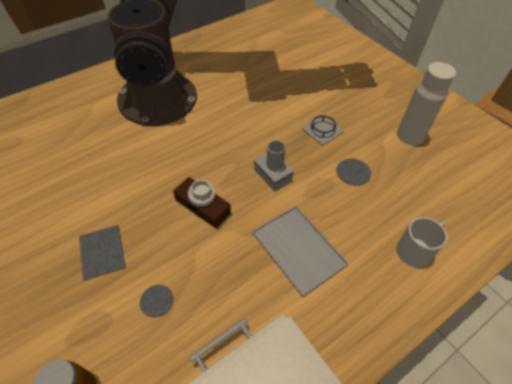

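View pics/top0.png

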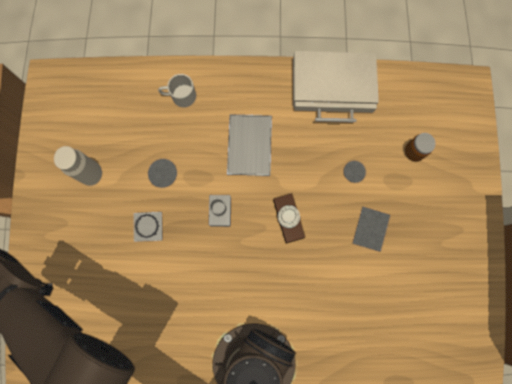

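View pics/wrist0.png

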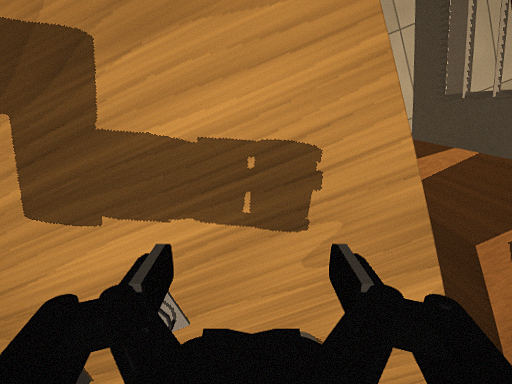

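Run:
```python
from h import *
for c in ['top','scene']:
  for n in ['caddy','tin','saucer','dish','cup','rack','coaster_large','coaster_small','mat','tray']:
    for d in ctrl.silhouettes(c,n)[:3]:
        m=d['pixels'];ys,xs=np.nonzero(m)
        print(c,n,round(d['p'],2),np.round(d['extent']).tolist(),m.sum(),xs.mean().round(1),ys.mean().round(1))
```

```text
top caddy 0.89 [273.0, 194.0, 305.0, 244.0] 622 288.8 218.5
top caddy 0.18 [278.0, 204.0, 301.0, 228.0] 128 289.7 219.0
top tin 0.92 [210.0, 196.0, 234.0, 229.0] 403 220.8 214.2
top saucer 0.53 [280.0, 210.0, 298.0, 228.0] 119 285.7 220.4
top dish 0.69 [282.0, 206.0, 296.0, 227.0] 190 288.7 214.7
top dish 0.26 [133.0, 213.0, 165.0, 244.0] 875 147.8 226.4
top cup 0.78 [206.0, 199.0, 224.0, 215.0] 248 217.3 206.4
top rack 0.68 [134.0, 215.0, 164.0, 243.0] 820 147.8 226.5
top rack 0.23 [210.0, 196.0, 235.0, 229.0] 459 221.0 212.8
top coaster_large 0.98 [148.0, 157.0, 176.0, 186.0] 670 161.5 173.1
top coaster_small 0.7 [343.0, 160.0, 367.0, 183.0] 395 354.3 171.3
top mat 0.65 [352.0, 208.0, 390.0, 249.0] 1160 370.9 228.6
top tray 0.57 [228.0, 113.0, 274.0, 180.0] 2594 249.4 144.3
scene caddy 0.85 [174.0, 174.0, 231.0, 226.0] 1082 202.1 204.7
scene tin 0.56 [253.0, 152.0, 296.0, 189.0] 732 272.8 173.1
scene saucer 0.49 [187.0, 184.0, 213.0, 207.0] 259 202.4 197.5
scene dish 0.81 [193.0, 180.0, 208.0, 198.0] 312 200.0 188.9
scene cup 0.66 [262.0, 141.0, 287.0, 172.0] 534 275.7 154.6
scene rack 0.95 [302.0, 112.0, 340.0, 145.0] 697 322.3 128.8
scene coaster_large 0.66 [334.0, 157.0, 373.0, 184.0] 779 354.4 171.6
scene coaster_small 0.79 [140.0, 283.0, 175.0, 315.0] 885 155.7 300.3
scene mat 0.75 [78.0, 223.0, 128.0, 280.0] 1927 101.1 252.2
scene tray 0.85 [252.0, 204.0, 348.0, 297.0] 4429 300.0 249.7
```

```bash
cat >> h.py <<'E'
from scipy.optimize import minimize
from scipy.spatial.transform import Rotation as Rn
def camof(f,s=None):
    K=np.array([[f['fx'],0,f['cx']],[0,f['fy'],f['cy']],[0,0,1.]]); D=np.array([f['k1'],0,0,0.])
    if 'view' in f: V=np.array(f['view'])
    else:
        w,x,y,z=s['orientation']; T=np.eye(4); T[:3,:3]=Rn.from_quat([x,y,z,w]).as_matrix(); T[:3,3]=s['eef_pos']
        V=np.linalg.inv(T@np.array(f['mount']))
    return K,D,V
def proj(P,c):
    K,D,V=c; P=np.asarray(P,float).reshape(-1,3)
    return cv2.projectPoints(P,cv2.Rodrigues(V[:3,:3])[0],V[:3,3],K,D)[0].reshape(-1,2)
def back(px,z,c):
    K,D,V=c; n=cv2.undistortPoints(np.asarray(px,float).reshape(-1,1,2),K,D).reshape(-1,2)
    d=np.c_[n,np.ones(len(n))]@V[:3,:3]; o=-V[:3,:3].T@V[:3,3]
    return o+d*((z-o[2])/d[:,2])[:,None]
def box(x,y,a,l,w,z0,z1):
    c,s=np.cos(a),np.sin(a)
    return np.array([[x+c*i*l/2-s*j*w/2,y+s*i*l/2+c*j*w/2,z] for i in(-1,1) for j in(-1,1) for z in(z0,z1)])
t=np.linspace(0,2*np.pi,48,endpoint=False)
def cyl(x,y,prof): return np.concatenate([np.c_[x+r*np.cos(t),y+r*np.sin(t),0*t+z] for z,r in prof])
S=4
def ren(hulls,c,sh):
    im=np.zeros((sh[0]*S,sh[1]*S),np.uint8)
    for P in hulls:
        q=cv2.convexHull(((proj(P,c)+.5)*S-.5).astype(np.float32)); cv2.fillConvexPoly(im,np.round(q*16).astype(np.int32),1,shift=4)
    return im
def hullsof(kind,p,z=0):
    if kind=='caddyS': return [box(p[0],p[1],p[2],140,60,0,44),cyl(p[3],p[4],[(44,22),(50,32),(64,32)]),cyl(p[3],p[4],[(61,17),(67,23),(85,23)])]
    if kind=='tinC': return [box(p[0],p[1],p[2],92,64,0,44),cyl(p[3],p[4],[(44,23),(114,23)])]
    if kind=='rack': return [box(p[0],p[1],p[2],88,88,0,6),cyl(p[0],p[1],[(29,34)])]
    if kind=='coaster_large': return [cyl(p[0],p[1],[(0,47),(4,47)])]
    if kind=='coaster_small': return [cyl(p[0],p[1],[(0,36),(4,36)])]
    if kind=='mat': return [box(*p[:3],120,92,0,4)]
    if kind=='tray': return [box(*p[:3],194,134,0,10)]
    if kind=='caddy': return [box(*p[:3],140,60,z,z+44)]
    if kind=='tin': return [box(*p[:3],92,64,z,z+44)]
    if kind=='cup': return [cyl(p[0],p[1],[(z,23),(z+70,23)])]
    if kind=='saucer': return [cyl(p[0],p[1],[(z,22),(z+6,32),(z+20,32)])]
    if kind=='dish': return [cyl(p[0],p[1],[(z,17),(z+6,23),(z+24,23)])]
def fit(kind,p0,obs,z=0):
    """obs: list of (mask,cam)"""
    ob=[]
    for m,c in obs: ob.append((cv2.resize(m.astype(np.uint8),None,fx=S,fy=S,interpolation=cv2.INTER_NEAREST),c,m.shape))
    def cost(p):
        e=0
        for m,c,sh in ob:
            r=ren(hullsof(kind,p,z),c,sh); e+=(r!=m).sum()/max(1,m.sum())
        return e/len(ob)
    p0=np.array(p0,float); best=None
    for sc in (12,4):
        sim=[p0]+[p0+np.eye(len(p0))[i]*(0.15*sc/12 if (i==2) else sc) for i in range(len(p0))]
        r=minimize(cost,p0,method='Nelder-Mead',options=dict(initial_simplex=sim,xatol=.02,fatol=1e-5,maxiter=300)); p0=r.x
    return r.x,r.fun
def mask(c,*ns):
    m=np.zeros((384,512),bool)
    for n in ns:
        d=ctrl.silhouettes(c,n)
        if d: m|=d[0]['pixels']
    return m
E
cat > a.py <<'E'
from h import *
T=ctrl.grab_frame('top');C=ctrl.grab_frame('scene'); ct,cs=camof(T),camof(C)
for k,ns,px,n in [('caddyS',['caddy','saucer','dish'],(289,219),5),('tinC',['tin','cup'],(220,211),5),('rack',['rack'],(148,226),3),('coaster_large',['coaster_large'],(161.5,173),2),('coaster_small',['coaster_small'],(354,171),2),('mat',['mat'],(371,228.6),3),('tray',['tray'],(249.4,144.3),3)]:
    b=back(px,20 if n==5 else 3,ct)[0]; p0=[b[0],b[1],0.1,b[0],b[1]][:n]
    mt,ms=mask('top',*ns),mask('scene',*ns)
    for nm,o in [('t',[(mt,ct)]),('s',[(ms,cs)]),('ts',[(mt,ct),(ms,cs)])]:
        best=None
        for a in ([0.1,-.3,.5] if n>2 else [0]):
            q=list(p0)
            if n>2:q[2]=a
            r=fit(k,q,o)
            if best is None or r[1]<best[1]: best=r
        print(k,nm,np.round(best[0],2).tolist(),round(best[1],3))
E
python3 a.py
```

```text
caddyS t [438.2, -94.71, 0.31, 440.19, -92.14] 0.133
caddyS s [434.68, -96.23, 0.28, 435.27, -96.72] 0.076
caddyS ts [435.87, -96.31, 0.29, 434.36, -95.88] 0.113
tinC t [454.13, 113.26, 0.02, 449.73, 108.65] 0.362
tinC s [452.79, 112.71, -0.02, 457.72, 111.76] 0.058
tinC ts [452.63, 113.31, 0.02, 457.9, 111.11] 0.214
rack t [405.93, 335.14, 0.1] 0.068
rack s [403.86, 335.71, 0.07] 0.049
rack ts [404.84, 335.25, 0.08] 0.063
coaster_large t [574.64, 298.58] 0.1
coaster_large s [571.45, 298.06] 0.059
coaster_large ts [572.14, 297.6] 0.085
coaster_small t [589.02, -301.23] 0.102
coaster_small s [588.08, -303.2] 0.051
coaster_small ts [588.52, -302.55] 0.083
mat t [410.31, -350.39, -0.27] 0.067
mat s [408.65, -351.96, -0.27] 0.061
mat ts [409.5, -351.12, -0.27] 0.07
tray t [668.55, 27.95, -0.01] 0.042
tray s [666.4, 26.37, -0.02] 0.025
tray ts [667.0, 27.34, -0.02] 0.037
```

```bash
cat >> h.py <<'E'
def tool():
    s=ctrl.read_state(); w,x,y,z=s['orientation']; R=Rn.from_quat([x,y,z,w]).as_matrix(); return s,R
def plan(xy,z=None,jaw=None):
    """total shift in tool axes (cm) with present orientation, and twist for jaw yaw"""
    s,R=tool(); p=s['eef_pos']; d=np.array([xy[0]-p[0],xy[1]-p[1],(z if z is not None else p[2])-p[2]])
    Rz=R.copy(); yaw=np.arctan2(R[1,1],R[0,1])
    o=R.T@d/10
    # ideal vertical tool
    yt=np.array([np.cos(yaw),np.sin(yaw),0]); xt=np.cross(yt,[0,0,-1]); o=np.array([d@xt,d@yt,-d[2]])/10
    tw=None
    if jaw is not None:
        tw=-(((jaw-yaw)+np.pi/2)%np.pi-np.pi/2)
    print('t',round(s['time_s'],2),'tcp',np.round(p,1),'jawyaw',round(yaw,3),'tilt',np.round(R[:2,2],4),'gap',round(s['finger_gap'],1),'F',np.round(s['contact_force'],1),'-> shift cm',np.round(o,2),'twist',None if tw is None else round(tw,3), 'q',np.round(s['q'],2))
E
python3 -c "
from h import *
plan((457,111.5),231,1.57)"
```

```text
t 2.25 tcp [234.6 579.3 231.3] jawyaw 1.186 tilt [0.     0.0001] gap 85.6 F [0.2 0.  0.7] -> shift cm [-3.818e+01 -3.501e+01  3.000e-02] twist -0.384 q [ 1.08  0.49  1.56  0.    1.09 -0.11]
```

Emit:
move_arm(series=[{"grip": 8.5,"xyz": [-2.0,-1.8,0],"twist": 0},{"grip": 8.5,"xyz": [-3.4,-3.1,0],"twist": 0},{"grip": 8.5,"xyz": [-3.4,-3.1,0],"twist": 0},{"grip": 8.5,"xyz": [-3.4,-3.1,0],"twist": 0},{"grip": 8.5,"xyz": [-3.4,-3.1,0],"twist": 0},{"grip": 8.5,"xyz": [-3.4,-3.1,0],"twist": 0},{"grip": 8.5,"xyz": [-3.4,-3.1,0],"twist": 0},{"grip": 8.5,"xyz": [-3.4,-3.1,0],"twist": 0},{"grip": 8.5,"xyz": [-3.4,-3.1,0],"twist": 0},{"grip": 8.5,"xyz": [-3.4,-3.1,0],"twist": 0}])

```text
time_s: 3.25
eef_pos: [425.8, 179.9, 231.6]
orientation: [0.0, 0.191, 0.982, 0.0]
contact_force: [0.7, 0.2, -0.3]
finger_gap: 84.8
```

Emit:
move_arm(series=[{"grip": 8.5,"xyz": [-3.4,-3.1,0],"twist": 0},{"grip": 8.5,"xyz": [-2.2,-2.2,0],"twist": 0},{"grip": 8.5,"xyz": [0,0,0],"twist": -0.13},{"grip": 8.5,"xyz": [0,0,0],"twist": -0.13},{"grip": 8.5,"xyz": [0,0,0],"twist": -0.124},{"grip": 8.5,"xyz": [0,0,0],"twist": 0},{"grip": 8.5,"xyz": [0,0,0],"twist": 0}])

```text
time_s: 3.95
eef_pos: [457.3, 111.6, 231.4]
orientation: [0.0, 0.002, 1.0, 0.0]
contact_force: [-0.9, -0.1, -0.4]
finger_gap: 85.1
```

```bash
cat > w.py <<'E'
from h import *
import sys
name=sys.argv[1]; ns=sys.argv[2:]
s=ctrl.read_state(); f=ctrl.grab_frame('wrist'); save(f,name+'.png'); c=camof(f,s)
np.savez('w_'+name+'.npz',K=c[0],D=c[1],V=c[2])
for n in ns:
    for d in ctrl.silhouettes('wrist',n)[:2]:
        m=d['pixels']; print(n,round(d['p'],2),np.round(d['extent']).tolist(),m.sum())
E
python3 w.py wcup cup tin
python3 - <<'E'
from h import *
plan((457,111.5),231,1.57)
z=np.load('w_wcup.npz'); c=(z['K'],z['D'],z['V'])
mc,mt=mask('wrist','cup'),mask('wrist','tin')
print(fit('cup',[457,111],[(mc,c)],44))
print(fit('tinC',[453,113,0.0,457,111],[(mc|mt,c)]))
E
```

```text
cup 0.83 [229.0, 162.0, 274.0, 211.0] 1880
cup 0.15 [343.0, 212.0, 405.0, 269.0] 2354
tin 0.69 [222.0, 130.0, 276.0, 207.0] 2074
t 4.1 tcp [457.3 111.6 231.3] jawyaw 1.568 tilt [0.0001 0.0001] gap 84.9 F [ 0.3 -0.4 -0.2] -> shift cm [ 0.03 -0.01  0.03] twist -0.002 q [ 0.1   0.27  1.92  0.    0.95 -1.47]
(array([459.64991648, 111.78691327]), np.float64(0.0834441489361702))
(array([4.56670416e+02, 1.10390205e+02, 2.14271844e-02, 4.58454254e+02,
       1.10977917e+02]), np.float64(0.03407931650089263))
```

View pics/wcup.png

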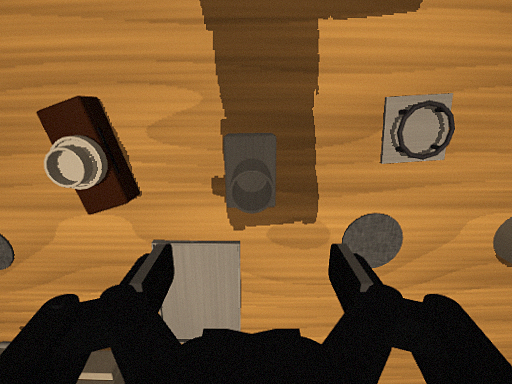

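Emit:
move_arm(series=[{"grip": 7.0,"xyz": [-0.12,0.0,2.5],"twist": 0},{"grip": 7.0,"xyz": [0,0,4],"twist": 0},{"grip": 7.0,"xyz": [0,0,4],"twist": 0},{"grip": 7.0,"xyz": [0,0,3],"twist": 0},{"grip": 7.0,"xyz": [0,0,1.8],"twist": 0},{"grip": 4.0,"xyz": [0,0,0],"twist": 0},{"grip": 4.0,"xyz": [0,0,0],"twist": 0},{"grip": 4.0,"xyz": [0,0,0],"twist": 0},{"grip": 4.0,"xyz": [0,0,0],"twist": 0},{"grip": 4.0,"xyz": [0,0,0],"twist": 0}])

```text
time_s: 5.2
eef_pos: [458.8, 111.6, 79.1]
orientation: [0.001, 0.0, 1.0, 0.0]
contact_force: [0.1, -0.7, -0.6]
finger_gap: 45.3
```

Run:
```python
from h import *
plan((405,335.3),231,1.57)
for n in ['wrist','scene']: save(ctrl.grab_frame(n),n+'1.png')
```

```text
t 5.2 tcp [458.8 111.6  79.1] jawyaw 1.57 tilt [0.0016 0.0002] gap 45.3 F [ 0.1 -0.7 -0.6] -> shift cm [  5.4   22.37 -15.19] twist -0.0 q [ 0.1   0.52  2.08  0.    0.55 -1.47]
```

View pics/wrist1.png

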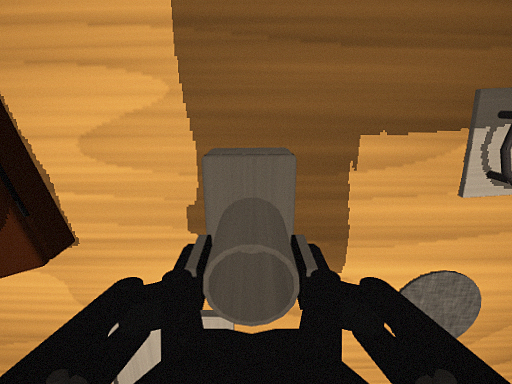

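Emit:
move_arm(series=[{"grip": 4.0,"xyz": [0,0,-1.5],"twist": 0},{"grip": 4.0,"xyz": [0,0,-4],"twist": 0},{"grip": 4.0,"xyz": [0,0,-4],"twist": 0},{"grip": 4.0,"xyz": [0,2,-1.5],"twist": 0},{"grip": 4.0,"xyz": [1.5,4,0],"twist": 0},{"grip": 4.0,"xyz": [1.5,4,0],"twist": 0},{"grip": 4.0,"xyz": [1.0,2,0],"twist": 0},{"grip": 4.0,"xyz": [0,0,0],"twist": 0},{"grip": 4.0,"xyz": [0,0,0],"twist": 0}])

```text
time_s: 6.2
eef_pos: [418.4, 231.7, 188.4]
orientation: [0.0, -0.0, 1.0, 0.0]
contact_force: [0.3, -0.5, -0.6]
finger_gap: 45.1
```

```bash
python3 w.py wrack rack
python3 - <<'E'
from h import *
plan((405,335.3),180,1.57)
z=np.load('w_wrack.npz'); c=(z['K'],z['D'],z['V'])
m=mask('wrist','rack')
print(fit('rack',[405,335,0.08],[(m,c)]))
im=cv2.imread('pics/wrack.png'); 
for q in proj(np.concatenate([cyl(405,335.3,[(29,31)]),box(405,335.3,.08,88,88,6,6)]),c): cv2.circle(im,tuple(int(v) for v in q),1,(0,0,255),-1)
cv2.imwrite('pics/wrack_o.png',im)
E
```

```text
rack 0.97 [294.0, 127.0, 374.0, 202.0] 5252
t 6.3 tcp [418.9 231.  188.3] jawyaw 1.569 tilt [ 0.0001 -0.    ] gap 45.6 F [ 0.6 -0.5 -1.1] -> shift cm [ 1.4  10.43  0.83] twist -0.001 q [ 0.37  0.34  1.96 -0.    0.84 -1.2 ]
(array([4.05778841e+02, 3.33121772e+02, 7.24060804e-02]), np.float64(0.023479150799695356))
```

View pics/wrack_o.png

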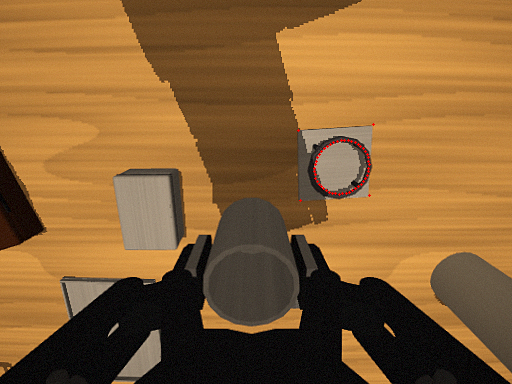

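Emit:
move_arm(series=[{"grip": 4.0,"xyz": [0.35,2.3,0],"twist": 0},{"grip": 4.0,"xyz": [0.5,4,0],"twist": 0},{"grip": 4.0,"xyz": [0.5,4,2],"twist": 0},{"grip": 4.0,"xyz": [0,0,3.6],"twist": 0},{"grip": 4.0,"xyz": [0,0,3],"twist": 0},{"grip": 4.0,"xyz": [0,0,0],"twist": 0},{"grip": 4.0,"xyz": [0,0,0],"twist": 0}])

```text
time_s: 7.05
eef_pos: [405.7, 334.1, 102.7]
orientation: [-0.0, 0.001, 1.0, -0.0]
contact_force: [-0.1, 0.2, -0.0]
finger_gap: 45.2
```

Run:
```python
from h import *
plan((405.5,334.2),42,1.57)
for n in ['scene']: save(ctrl.grab_frame(n),n+'2.png')
s=ctrl.read_state();f=ctrl.grab_frame('wrist');c=camof(f,s);im=cv2.cvtColor(f['frame'],cv2.COLOR_RGB2BGR)
for q in proj(np.concatenate([cyl(405.5,334.2,[(29,31)]),box(405.5,334.2,.075,88,88,6,6)]),c): cv2.circle(im,tuple(int(v) for v in q),1,(0,0,255),-1)
cv2.imwrite('pics/wrack2.png',im)
```

```text
t 7.05 tcp [405.7 334.1 102.7] jawyaw 1.569 tilt [-0.0006 -0.0003] gap 45.2 F [-0.1  0.2 -0. ] -> shift cm [0.02 0.01 6.07] twist -0.001 q [ 0.56  0.53  1.93  0.    0.68 -1.01]
```

View pics/wrack2.png

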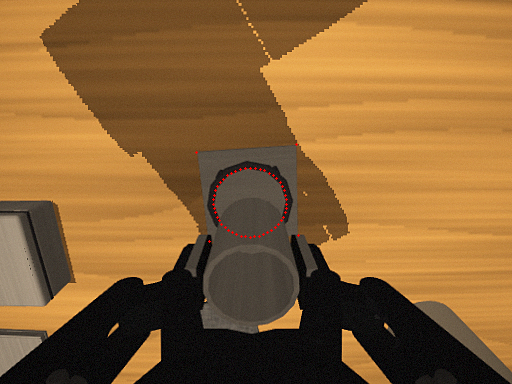

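Emit:
move_arm(series=[{"grip": 4.0,"xyz": [0,0,2],"twist": 0},{"grip": 4.0,"xyz": [0,0,2],"twist": 0},{"grip": 4.0,"xyz": [0,0,1.3],"twist": 0},{"grip": 4.0,"xyz": [0,0,0.6],"twist": 0},{"grip": 4.0,"xyz": [0,0,0.2],"twist": 0},{"grip": 4.0,"xyz": [0,0,0],"twist": 0},{"grip": 4.0,"xyz": [0,0,0],"twist": 0}])

```text
time_s: 7.85
eef_pos: [405.5, 334.8, 42.0]
orientation: [0.0, 0.0, 1.0, 0.0]
contact_force: [0.7, 0.2, 0.0]
finger_gap: 45.1
```

Emit:
move_arm(series=[{"grip": 6.5,"xyz": [0,0,0],"twist": 0},{"grip": 6.5,"xyz": [0,0,0],"twist": 0},{"grip": 6.5,"xyz": [0,0,0],"twist": 0},{"grip": 6.5,"xyz": [0,0,-2],"twist": 0},{"grip": 6.5,"xyz": [0,0,-4],"twist": 0},{"grip": 6.5,"xyz": [0,0,-4],"twist": 0},{"grip": 7.0,"xyz": [-1,-1,-4],"twist": 0},{"grip": 7.0,"xyz": [-1.5,-4,-2],"twist": 0},{"grip": 7.0,"xyz": [-1.5,-4,0],"twist": 0}])

```text
time_s: 8.75
eef_pos: [446.1, 244.3, 204.4]
orientation: [0.003, -0.001, 1.0, 0.001]
contact_force: [0.9, -0.1, -0.3]
finger_gap: 69.8
```

Run:
```python
from h import *
plan((436,-96),190,1.86)
for n in ['scene']: save(ctrl.grab_frame(n),n+'3.png')
s=ctrl.read_state();f=ctrl.grab_frame('wrist');c=camof(f,s);save(f,'wrack3.png')
for n in ['cup']:
  for d in ctrl.silhouettes('wrist',n)[:2]: print(d['p'],d['extent'])
d=ctrl.silhouettes('wrist','cup')
```

```text
t 8.75 tcp [446.1 244.3 204.4] jawyaw 1.572 tilt [0.0053 0.0021] gap 69.8 F [ 0.9 -0.1 -0.3] -> shift cm [  1.06 -34.03   1.44] twist -0.288 q [ 0.37  0.36  1.88  0.    0.9  -1.2 ]
0.9 [310.0, 121.8, 367.2, 169.3]
```

View pics/wrack3.png

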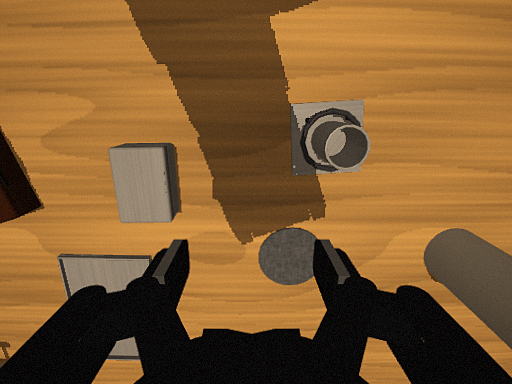

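Emit:
move_arm(series=[{"grip": 7.0,"xyz": [0,-4,0],"twist": 0},{"grip": 7.0,"xyz": [0,-4,0],"twist": 0},{"grip": 7.0,"xyz": [0,-4,0],"twist": 0},{"grip": 7.0,"xyz": [0,-4,0],"twist": 0},{"grip": 7.0,"xyz": [0,-4,0],"twist": 0},{"grip": 7.0,"xyz": [0,-4,0],"twist": 0},{"grip": 7.0,"xyz": [0,-4,0],"twist": 0},{"grip": 7.0,"xyz": [0,-4,0],"twist": 0},{"grip": 7.0,"xyz": [0.6,-2,0],"twist": 0},{"grip": 7.0,"xyz": [0,0,0],"twist": -0.14}])

```text
time_s: 9.95
eef_pos: [438.7, -96.6, 200.9]
orientation: [-0.0, -0.069, 0.998, 0.0]
contact_force: [0.1, 0.1, 0.2]
finger_gap: 70.0
```

Emit:
move_arm(series=[{"grip": 7.0,"xyz": [0,0,0],"twist": -0.14},{"grip": 7.0,"xyz": [0,0,0],"twist": 0},{"grip": 7.0,"xyz": [0,0,0],"twist": 0}])

```text
time_s: 10.25
eef_pos: [439.0, -94.7, 201.1]
orientation: [-0.0, -0.138, 0.99, 0.0]
contact_force: [-0.4, -0.2, -0.2]
finger_gap: 70.4
```

```bash
python3 w.py wdish dish saucer caddy
cat > b.py <<'E'
from h import *
z=np.load('w_wdish.npz'); c=(z['K'],z['D'],z['V'])
md,ms,mc=mask('wrist','dish'),mask('wrist','saucer'),mask('wrist','caddy')
d=fit('dish',[436,-96],[(md,c)],61); print('dish',d)
print('all',fit('caddyS',[436,-96,.29,436,-96],[(md|ms|mc,c)]))
print('ds')
im=cv2.imread('pics/wdish.png')
for q in proj(cyl(*d[0],[(85,23)]),c): cv2.circle(im,tuple(int(v) for v in q),1,(0,0,255),-1)
for q in proj(cyl(*d[0],[(64,32)]),c): cv2.circle(im,tuple(int(v) for v in q),1,(0,255,0),-1)
cv2.imwrite('pics/wdish_o.png',im)
plan(d[0],190,1.86)
E
python3 b.py
```

```text
dish 0.73 [226.0, 165.0, 276.0, 213.0] 1706
dish 0.68 [52.0, 210.0, 106.0, 257.0] 1912
saucer 0.9 [224.0, 156.0, 280.0, 206.0] 941
caddy 0.8 [224.0, 114.0, 274.0, 231.0] 3753
caddy 0.6 [359.0, 189.0, 446.0, 273.0] 4614
dish (array([439.4508828 , -94.55014292]), np.float64(0.039492966002344664))
all (array([ 4.37742216e+02, -9.70652612e+01,  2.88130989e-01,  4.39087505e+02,
       -9.53655977e+01]), np.float64(0.043462925223389244))
ds
t 10.6 tcp [438.9 -95.3 201.3] jawyaw 1.849 tilt [0.0001 0.0001] gap 70.2 F [-0.3 -0.1  0.3] -> shift cm [-0.08  0.06  1.13] twist -0.011 q [-0.36  0.28  2.01  0.    0.85 -2.21]
```

View pics/wdish_o.png

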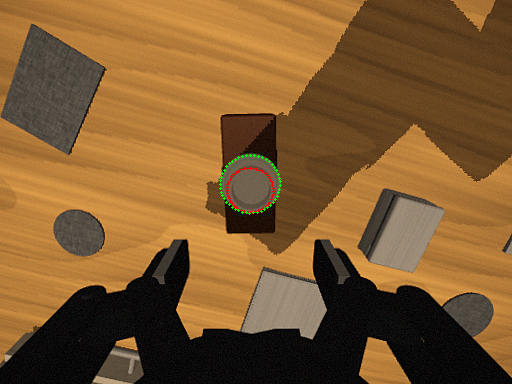

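Emit:
move_arm(series=[{"grip": 6.5,"xyz": [-0.03,0.02,3],"twist": 0},{"grip": 6.5,"xyz": [0,0,4],"twist": 0},{"grip": 6.5,"xyz": [0,0,3],"twist": 0},{"grip": 6.5,"xyz": [0,0,2],"twist": 0},{"grip": 6.5,"xyz": [0,0,1.0],"twist": 0},{"grip": 6.5,"xyz": [0,0,0.45],"twist": 0},{"grip": 6.5,"xyz": [0,0,0],"twist": 0},{"grip": 6.5,"xyz": [0,0,0],"twist": 0}])

```text
time_s: 11.4
eef_pos: [439.4, -95.3, 67.5]
orientation: [0.001, -0.139, 0.99, -0.0]
contact_force: [-0.3, -0.3, 0.3]
finger_gap: 64.8
```

Run:
```python
from h import *
plan((439.3,-94.8),66,1.86)
for n in ['wrist']: save(ctrl.grab_frame(n),n+'4.png')
```

```text
t 11.4 tcp [439.4 -95.3  67.5] jawyaw 1.85 tilt [ 0.0013 -0.0004] gap 64.8 F [-0.3 -0.3  0.3] -> shift cm [-0.    0.05  0.15] twist -0.01 q [-0.36  0.52  2.14  0.    0.48 -2.21]
```

View pics/wrist4.png

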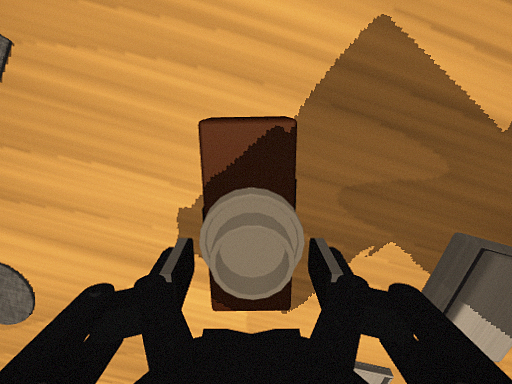

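Emit:
move_arm(series=[{"grip": 5.5,"xyz": [0,0.03,0],"twist": 0},{"grip": 4.9,"xyz": [0,0,0],"twist": 0},{"grip": 4.7,"xyz": [0,0,0],"twist": 0},{"grip": 4.0,"xyz": [0,0,0],"twist": 0},{"grip": 4.0,"xyz": [0,0,0],"twist": 0},{"grip": 4.0,"xyz": [0,0,0],"twist": 0},{"grip": 4.0,"xyz": [0,0,-0.3],"twist": 0},{"grip": 4.0,"xyz": [0,0,-0.7],"twist": 0},{"grip": 4.0,"xyz": [0,0,-2],"twist": 0},{"grip": 4.0,"xyz": [0,0,-2],"twist": 0}])

```text
time_s: 12.45
eef_pos: [438.8, -94.8, 117.5]
orientation: [-0.0, -0.139, 0.99, 0.0]
contact_force: [1.0, 0.4, -0.8]
finger_gap: 44.1
```

Run:
```python
from h import *
plan((588.4,-302.3),160,1.86)
for n in ['wrist']: save(ctrl.grab_frame(n),n+'5.png')
```

```text
t 12.45 tcp [438.8 -94.8 117.5] jawyaw 1.85 tilt [-0.0009  0.0004] gap 44.1 F [ 1.   0.4 -0.8] -> shift cm [ -8.67 -24.07  -4.25] twist -0.01 q [-0.36  0.42  2.1   0.    0.62 -2.21]
```

View pics/wrist5.png

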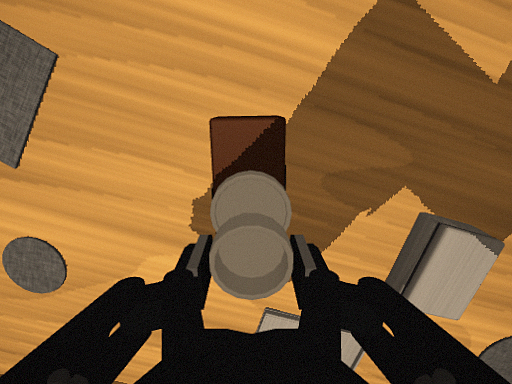

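```bash
cat > c.py <<'E'
from h import *
import sys
n=sys.argv[1]; p0=eval(sys.argv[2])
s=ctrl.read_state();f=ctrl.grab_frame('wrist');c=camof(f,s)
d=ctrl.silhouettes('wrist',n)
for e in d[:2]: print(round(e['p'],2),np.round(e['extent']).tolist())
z=float(sys.argv[3]) if len(sys.argv)>3 else 0
r=fit(n,p0,[(d[0]['pixels'],c)],z); print(np.round(r[0],2),r[1])
E
python3 c.py coaster_small "[588.4,-302.3]"
```

```text
0.76 [7.0, 236.0, 68.0, 289.0]
[ 589.06 -302.33] 0.04596643933955492
```

Emit:
move_arm(series=[{"grip": 4.0,"xyz": [0,0,-2],"twist": 0},{"grip": 4.0,"xyz": [-0.6,-1.6,0],"twist": 0},{"grip": 4.0,"xyz": [-1.2,-3.2,0],"twist": 0},{"grip": 4.0,"xyz": [-1.2,-3.2,0],"twist": 0},{"grip": 4.0,"xyz": [-1.2,-3.2,0],"twist": 0},{"grip": 4.0,"xyz": [-0.6,-1.8,0],"twist": 0},{"grip": 4.0,"xyz": [0,0,0],"twist": 0},{"grip": 4.0,"xyz": [0,0,0],"twist": 0}])

```text
time_s: 13.4
eef_pos: [520.4, -206.8, 135.4]
orientation: [-0.001, -0.139, 0.99, 0.001]
contact_force: [-0.6, 0.1, 0.8]
finger_gap: 43.8
```

```bash
python3 c.py coaster_small "[588.4,-302.3]"; python3 -c "
from h import *
plan((588.4,-302.3),140,1.86)
save(ctrl.grab_frame('wrist'),'w6.png')"
```

```text
0.61 [116.0, 191.0, 182.0, 251.0]
[ 588.66 -302.43] 0.03529647435897436
t 13.5 tcp [ 520.3 -206.1  136.1] jawyaw 1.85 tilt [-0.0011  0.0007] gap 44.2 F [ 0.1  0.3 -0.6] -> shift cm [ -3.89 -11.13  -0.39] twist -0.01 q [-0.5   0.52  1.82  0.    0.81 -2.35]
```

View pics/w6.png

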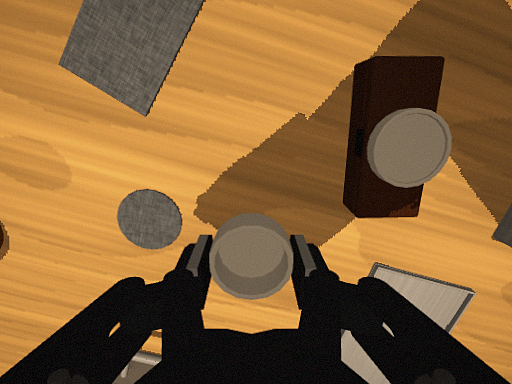

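Emit:
move_arm(series=[{"grip": 4.0,"xyz": [-0.7,-2.1,0],"twist": 0},{"grip": 4.0,"xyz": [-1.2,-3.5,0],"twist": 0},{"grip": 4.0,"xyz": [-1.2,-3.5,0],"twist": 0},{"grip": 4.0,"xyz": [-0.8,-2.05,1],"twist": 0},{"grip": 4.0,"xyz": [0,0,3.5],"twist": 0},{"grip": 4.0,"xyz": [0,0,3.5],"twist": 0},{"grip": 4.0,"xyz": [0,0,2.5],"twist": 0},{"grip": 4.0,"xyz": [0,0,1],"twist": 0},{"grip": 4.0,"xyz": [0,0,0],"twist": 0},{"grip": 4.0,"xyz": [0,0,0],"twist": 0}])

```text
time_s: 14.55
eef_pos: [589.7, -303.1, 23.0]
orientation: [0.001, -0.139, 0.99, -0.0]
contact_force: [-0.7, -0.3, -0.4]
finger_gap: 43.8
```

```bash
python3 -c "
from h import *
plan((588.7,-302.4),11,1.86)
save(ctrl.grab_frame('wrist'),'w7.png')"
```

```text
t 14.55 tcp [ 589.7 -303.1   23. ] jawyaw 1.85 tilt [ 0.0013 -0.0007] gap 43.8 F [-0.7 -0.3 -0.4] -> shift cm [0.08 0.1  1.2 ] twist -0.01 q [-0.57  0.79  1.62  0.    0.74 -2.42]
```

View pics/w7.png

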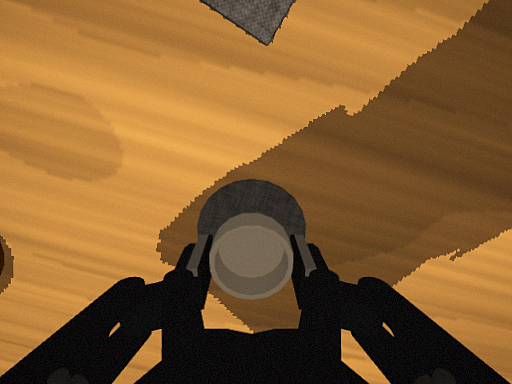

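Emit:
move_arm(series=[{"grip": 4.0,"xyz": [0.05,0.07,0.6],"twist": 0},{"grip": 4.0,"xyz": [0,0,0.4],"twist": 0},{"grip": 4.0,"xyz": [0,0,0.15],"twist": 0},{"grip": 4.0,"xyz": [0,0,0],"twist": 0},{"grip": 4.0,"xyz": [0,0,0],"twist": 0}])

```text
time_s: 15.1
eef_pos: [588.4, -302.5, 10.8]
orientation: [0.0, -0.139, 0.99, 0.0]
contact_force: [-2.5, 2.2, 6.2]
finger_gap: 44.1
```

Emit:
move_arm(series=[{"grip": 5.0,"xyz": [0,0,0],"twist": 0},{"grip": 5.6,"xyz": [0,0,0],"twist": 0},{"grip": 6.5,"xyz": [0,0,0],"twist": 0},{"grip": 6.5,"xyz": [0,0,-0.5],"twist": 0},{"grip": 6.5,"xyz": [0,0,-3],"twist": 0},{"grip": 7.0,"xyz": [0,0,-4],"twist": 0},{"grip": 8.0,"xyz": [0,0,-4],"twist": 0},{"grip": 8.0,"xyz": [0.8,2,-1],"twist": 0},{"grip": 8.0,"xyz": [1.4,4,-1],"twist": 0}])

```text
time_s: 16.0
eef_pos: [551.4, -252.0, 146.7]
orientation: [0.001, -0.138, 0.99, -0.001]
contact_force: [-0.8, -0.2, -0.0]
finger_gap: 80.2
```

```bash
python3 -c "
from h import *
plan((439,-95),160,1.86)
save(ctrl.grab_frame('wrist'),'w8.png')"; python3 c.py dish "[588.7,-302.4]" 4;python3 c.py coaster_small "[588.7,-302.4]"
```

```text
t 16.0 tcp [ 551.4 -252.   146.7] jawyaw 1.848 tilt [ 0.003  -0.0018] gap 80.2 F [-0.8 -0.2 -0. ] -> shift cm [ 6.5  18.18 -1.33] twist -0.012 q [-0.54  0.56  1.7   0.    0.88 -2.39]
0.87 [168.0, 185.0, 211.0, 234.0]
[ 589.21 -301.86] 0.04161613098847786
0.81 [165.0, 174.0, 225.0, 230.0]
[ 589.41 -302.42] 1.4295130869899924
```

View pics/w8.png

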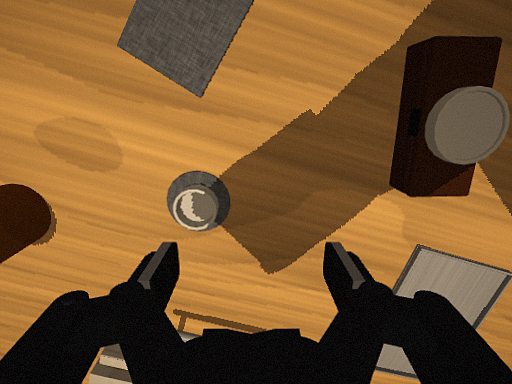

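Dish upright on its coaster, well centred. Now go over the saucer.

Emit:
move_arm(series=[{"grip": 8.4,"xyz": [1.3,3.6,-1],"twist": 0},{"grip": 8.4,"xyz": [1.3,3.6,-1],"twist": 0},{"grip": 8.4,"xyz": [1.3,3.6,-1],"twist": 0},{"grip": 8.4,"xyz": [1.3,3.6,0],"twist": 0},{"grip": 8.4,"xyz": [1.0,3.0,0],"twist": 0},{"grip": 8.4,"xyz": [0,0,0],"twist": 0},{"grip": 8.4,"xyz": [0,0,0],"twist": 0}])

```text
time_s: 16.95
eef_pos: [444.1, -101.1, 175.4]
orientation: [0.0, -0.139, 0.99, -0.0]
contact_force: [1.0, -0.1, -0.9]
finger_gap: 84.0
```

```bash
python3 c.py saucer "[439,-95]" 44;python3 -c "
from h import *
m=mask('wrist','saucer','caddy')
plan((439,-95),46,1.86)
s=ctrl.read_state();f=ctrl.grab_frame('wrist');save(f,'w9.png')
c=camof(f,s)
m=mask('wrist','saucer','caddy')
import h
old=h.hullsof
def ho(k,p,z=0):
    return [box(p[0],p[1],p[2],140,60,0,44),cyl(p[3],p[4],[(44,22),(50,32),(64,32)])]
h.hullsof=ho
print(h.fit('x',[438,-97,.29,439,-95],[(m,c)]))"
```

```text
0.85 [224.0, 155.0, 293.0, 219.0]
[439.48 -95.08] 0.06718503937007873
t 17.15 tcp [ 443.9 -101.6  175. ] jawyaw 1.849 tilt [-0.      0.0001] gap 84.2 F [-0.4  0.5 -0.4] -> shift cm [ 0.29  0.77 12.9 ] twist -0.011 q [-0.37  0.33  2.03  0.    0.78 -2.22]
(array([ 4.84985018e+02, -8.24452736e+01,  2.55096634e-01,  4.39490297e+02,
       -9.47978644e+01]), np.float64(1.1568216463414633))
```

View pics/w9.png

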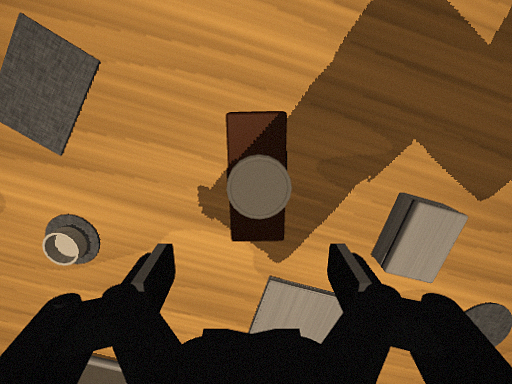

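Emit:
move_arm(series=[{"grip": 8.4,"xyz": [0.25,0.76,0],"twist": -0.01},{"grip": 8.4,"xyz": [0,0,2.5],"twist": 0},{"grip": 8.4,"xyz": [0,0,3.5],"twist": 0},{"grip": 8.4,"xyz": [0,0,3.5],"twist": 0},{"grip": 8.4,"xyz": [0,0,2],"twist": 0},{"grip": 8.4,"xyz": [0,0,1],"twist": 0},{"grip": 8.4,"xyz": [0,0,0.4],"twist": 0},{"grip": 8.4,"xyz": [0,0,0],"twist": 0},{"grip": 8.4,"xyz": [0,0,0],"twist": 0}])

```text
time_s: 18.2
eef_pos: [439.1, -94.2, 47.1]
orientation: [0.001, -0.144, 0.99, -0.0]
contact_force: [-0.4, -0.7, -0.1]
finger_gap: 83.9
```

```bash
python3 -c "
from h import *
plan((439.4,-95),46,1.86)
s=ctrl.read_state();f=ctrl.grab_frame('wrist');save(f,'w10.png')"
```

```text
t 18.2 tcp [439.1 -94.2  47.1] jawyaw 1.86 tilt [ 0.0013 -0.0004] gap 83.9 F [-0.4 -0.7 -0.1] -> shift cm [-0.01 -0.08  0.11] twist 0.0 q [-0.36  0.56  2.15  0.    0.43 -2.22]
```

View pics/w10.png

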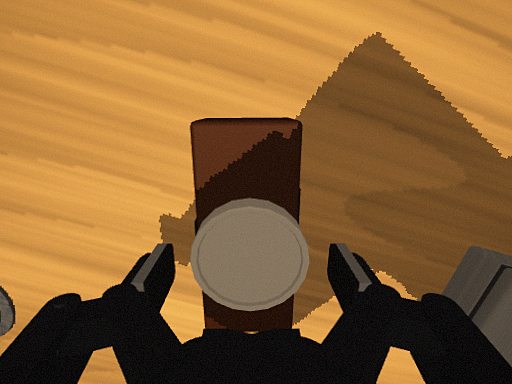

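Emit:
move_arm(series=[{"grip": 7.4,"xyz": [0,-0.04,0.1],"twist": 0},{"grip": 6.8,"xyz": [0,0,0],"twist": 0},{"grip": 6.5,"xyz": [0,0,0],"twist": 0},{"grip": 5.8,"xyz": [0,0,0],"twist": 0},{"grip": 5.8,"xyz": [0,0,0],"twist": 0},{"grip": 5.8,"xyz": [0,0,0],"twist": 0},{"grip": 5.8,"xyz": [0,0,-0.3],"twist": 0},{"grip": 5.8,"xyz": [0,0,-0.7],"twist": 0},{"grip": 5.8,"xyz": [0,0,-1],"twist": 0},{"grip": 5.8,"xyz": [0,0,0],"twist": 0}])

```text
time_s: 19.25
eef_pos: [439.3, -94.6, 66.4]
orientation: [0.001, -0.144, 0.99, -0.0]
contact_force: [-0.3, 0.5, -0.8]
finger_gap: 60.5
```

```bash
python3 -c "
from h import *
plan((572,297.7),150,1.57)
s=ctrl.read_state();f=ctrl.grab_frame('wrist');save(f,'w11.png');save(ctrl.grab_frame('scene'),'s11.png')"
```

```text
t 19.25 tcp [439.3 -94.6  66.4] jawyaw 1.86 tilt [ 0.0017 -0.0005] gap 60.5 F [-0.3  0.5 -0.8] -> shift cm [-23.91  33.82  -8.36] twist 0.29 q [-0.36  0.52  2.14  0.    0.48 -2.22]
```

View pics/w11.png

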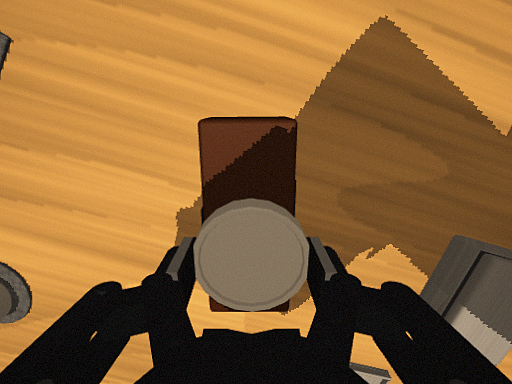

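View pics/s11.png

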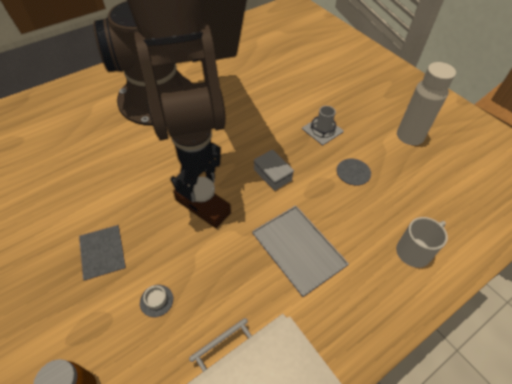

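Emit:
move_arm(series=[{"grip": 5.8,"xyz": [0,0,-2],"twist": 0.09},{"grip": 5.8,"xyz": [0,0,-3],"twist": 0.1},{"grip": 5.8,"xyz": [0,0,-3],"twist": 0.1},{"grip": 5.8,"xyz": [0,0,0],"twist": 0},{"grip": 5.8,"xyz": [-0.8,2,0],"twist": 0},{"grip": 5.8,"xyz": [-1.2,3.6,0],"twist": 0},{"grip": 5.8,"xyz": [-1.2,3.6,0],"twist": 0},{"grip": 5.8,"xyz": [-1.2,3.6,0],"twist": 0},{"grip": 5.8,"xyz": [-1.2,3.6,0],"twist": 0},{"grip": 5.8,"xyz": [-1.2,3.6,0],"twist": 0}])

```text
time_s: 20.35
eef_pos: [506.9, 107.0, 144.1]
orientation: [-0.001, -0.0, 1.0, -0.0]
contact_force: [-0.1, -1.2, -1.6]
finger_gap: 60.3
```

Emit:
move_arm(series=[{"grip": 5.8,"xyz": [-1.2,3.6,0],"twist": 0},{"grip": 5.8,"xyz": [-1.2,3.6,0],"twist": 0},{"grip": 5.8,"xyz": [-0.6,1.8,0],"twist": 0},{"grip": 5.8,"xyz": [0,0,0],"twist": 0},{"grip": 5.8,"xyz": [0,0,0],"twist": 0}])

```text
time_s: 20.85
eef_pos: [536.5, 194.9, 144.4]
orientation: [-0.001, -0.0, 1.0, -0.0]
contact_force: [-0.6, -0.5, -0.2]
finger_gap: 60.4
```

```bash
python3 c.py coaster_large "[572,297.7]";  python3 -c "
from h import *
plan((572,297.7),150,1.57)
s=ctrl.read_state();f=ctrl.grab_frame('wrist');save(f,'w12.png')"
```

```text
0.61 [303.0, 175.0, 384.0, 254.0]
[573.86 296.39] 0.10239021530590492
t 20.95 tcp [536.7 194.3 144.9] jawyaw 1.569 tilt [-0.001  -0.0003] gap 60.2 F [-0.2 -0.2 -0.6] -> shift cm [-3.52 10.35 -0.51] twist -0.001 q [ 0.23  0.52  1.79 -0.    0.84 -1.34]
```

View pics/w12.png

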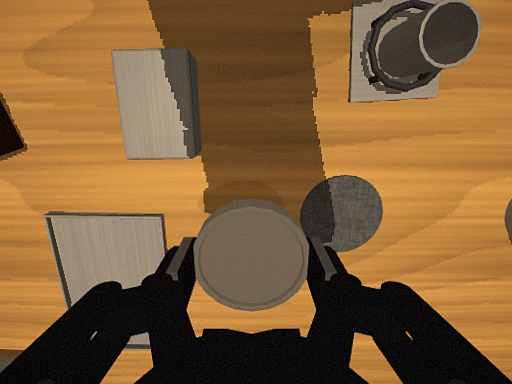

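Emit:
move_arm(series=[{"grip": 5.8,"xyz": [-0.75,2.3,0],"twist": 0},{"grip": 5.8,"xyz": [-1.2,3.5,0],"twist": 0},{"grip": 5.8,"xyz": [-1.2,3.5,0],"twist": 0},{"grip": 5.8,"xyz": [-0.4,1.0,1.5],"twist": 0},{"grip": 5.8,"xyz": [0,0,3.5],"twist": 0},{"grip": 5.8,"xyz": [0,0,3.5],"twist": 0},{"grip": 5.8,"xyz": [0,0,2.5],"twist": 0},{"grip": 5.8,"xyz": [0,0,1],"twist": 0},{"grip": 5.8,"xyz": [0,0,0],"twist": 0},{"grip": 5.8,"xyz": [0,0,0],"twist": 0}])

```text
time_s: 22.0
eef_pos: [573.2, 298.0, 26.3]
orientation: [0.001, 0.001, 1.0, 0.0]
contact_force: [0.1, 1.1, -0.3]
finger_gap: 60.2
```

```bash
python3 -c "
from h import *
plan((572.4,297.2),6.5,1.57)
s=ctrl.read_state();f=ctrl.grab_frame('wrist');save(f,'w13.png')"
```

```text
t 22.0 tcp [573.2 298.   26.3] jawyaw 1.57 tilt [0.0011 0.0004] gap 60.2 F [ 0.1  1.1 -0.3] -> shift cm [ 0.08 -0.08  1.98] twist -0.0 q [ 0.38  0.76  1.66  0.    0.71 -1.19]
```

View pics/w13.png

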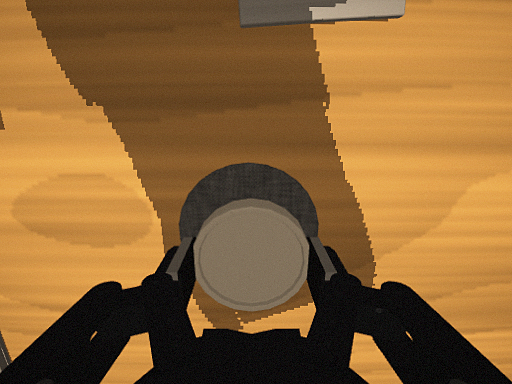

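Emit:
move_arm(series=[{"grip": 5.8,"xyz": [0.05,-0.06,1.0],"twist": 0},{"grip": 5.8,"xyz": [0,0,0.5],"twist": 0},{"grip": 5.8,"xyz": [0,0,0.3],"twist": 0},{"grip": 5.8,"xyz": [0,0,0.1],"twist": 0},{"grip": 5.8,"xyz": [0,0,0],"twist": 0},{"grip": 5.8,"xyz": [0,0,0],"twist": 0}])

```text
time_s: 22.65
eef_pos: [572.0, 297.8, 7.0]
orientation: [-0.0, 0.0, 1.0, -0.0]
contact_force: [-3.1, -2.1, 8.1]
finger_gap: 60.0
```

Emit:
move_arm(series=[{"grip": 6.6,"xyz": [0,0,0],"twist": 0},{"grip": 7.4,"xyz": [0,0,0],"twist": 0},{"grip": 8.4,"xyz": [0,0,0],"twist": 0},{"grip": 8.4,"xyz": [0,0,0],"twist": 0},{"grip": 8.4,"xyz": [0,0,-1],"twist": 0},{"grip": 8.4,"xyz": [0,0,-4],"twist": 0},{"grip": 8.4,"xyz": [0,0,-4],"twist": 0},{"grip": 8.4,"xyz": [0,0,-4],"twist": 0},{"grip": 8.4,"xyz": [0.7,-2,-1],"twist": 0},{"grip": 8.4,"xyz": [1.5,-4,0],"twist": 0}])

```text
time_s: 23.65
eef_pos: [551.2, 239.0, 149.2]
orientation: [0.003, -0.001, 1.0, 0.001]
contact_force: [0.6, -1.2, -0.6]
finger_gap: 83.7
```

```bash
python3 -c "
from h import *
plan((456,110.5),150,1.59)
s=ctrl.read_state();f=ctrl.grab_frame('wrist');save(f,'w14.png')"; python3 c.py saucer "[572.4,297.2]" 4; python3 c.py tin "[456,110.5,0.02]"
```

```text
t 23.65 tcp [551.2 239.  149.2] jawyaw 1.572 tilt [0.0055 0.0019] gap 83.7 F [ 0.6 -1.2 -0.6] -> shift cm [  9.54 -12.83  -0.08] twist -0.018 q [ 0.3   0.55  1.71  0.    0.88 -1.27]
0.83 [281.0, 178.0, 343.0, 240.0]
[572.49 297.87] 0.0574820788530466
0.88 [61.0, 29.0, 162.0, 145.0]
[4.5691e+02 1.1154e+02 1.0000e-02] 0.041420080279950595
```

View pics/w14.png

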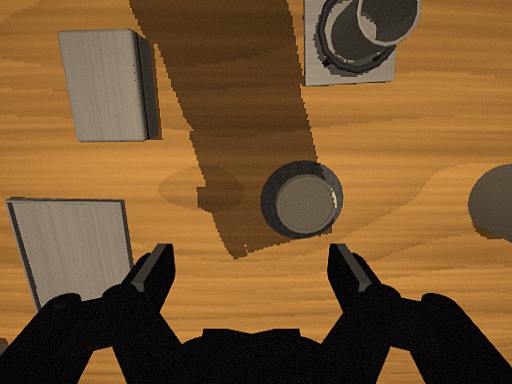

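Emit:
move_arm(series=[{"grip": 8.4,"xyz": [2,-2.8,0],"twist": 0},{"grip": 8.4,"xyz": [2.5,-3.3,0],"twist": 0},{"grip": 8.4,"xyz": [2.5,-3.3,0],"twist": 0},{"grip": 8.4,"xyz": [2.2,-2.8,0],"twist": 0},{"grip": 8.4,"xyz": [0,0,0],"twist": 0},{"grip": 8.4,"xyz": [0,0,0],"twist": 0},{"grip": 8.4,"xyz": [0,0,0],"twist": 0}])

```text
time_s: 24.6
eef_pos: [459.1, 116.7, 146.4]
orientation: [0.0, 0.0, 1.0, 0.0]
contact_force: [-1.0, -0.4, -0.5]
finger_gap: 84.0
```

```bash
python3 c.py tin "[456,110.5,0.02]"; python3 -c "
from h import *
plan((456.5,111),11,1.585)
s=ctrl.read_state();f=ctrl.grab_frame('wrist');save(f,'w15.png')"
```

```text
0.77 [212.0, 136.0, 282.0, 234.0]
[456.56 110.58   0.  ] 0.05111241217798595
t 24.7 tcp [458.7 116.7 146.2] jawyaw 1.571 tilt [0.0004 0.0002] gap 84.1 F [-0.4  0.1 -0.4] -> shift cm [ 0.22 -0.57 13.52] twist -0.014 q [ 0.11  0.4   2.02  0.    0.73 -1.46]
```

View pics/w15.png

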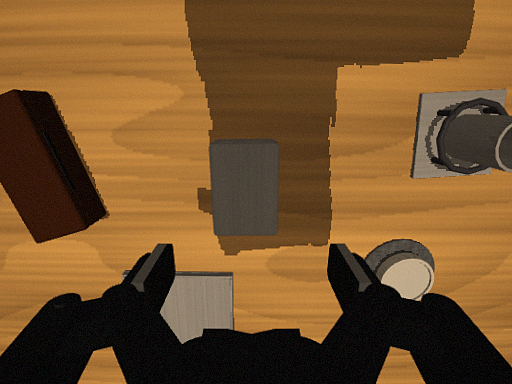

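Emit:
move_arm(series=[{"grip": 8.4,"xyz": [0.21,-0.59,0],"twist": 0},{"grip": 8.4,"xyz": [0,0,2.5],"twist": 0},{"grip": 8.4,"xyz": [0,0,3.5],"twist": 0},{"grip": 8.4,"xyz": [0,0,3.5],"twist": 0},{"grip": 8.4,"xyz": [0,0,2.8],"twist": 0},{"grip": 8.4,"xyz": [0,0,1.6],"twist": 0},{"grip": 8.4,"xyz": [0,0,0],"twist": 0},{"grip": 7.0,"xyz": [0,0,0],"twist": 0},{"grip": 5.8,"xyz": [0,0,0],"twist": 0},{"grip": 5.8,"xyz": [0,0,0],"twist": 0}])

```text
time_s: 25.75
eef_pos: [456.4, 110.0, 8.4]
orientation: [0.001, 0.0, 1.0, 0.0]
contact_force: [-0.2, 0.7, -1.0]
finger_gap: 63.3
```

Emit:
move_arm(series=[{"grip": 5.8,"xyz": [0,0,0],"twist": 0},{"grip": 5.8,"xyz": [0,0,0],"twist": 0},{"grip": 5.8,"xyz": [0,0,-1],"twist": 0},{"grip": 5.8,"xyz": [0,0,-3],"twist": 0},{"grip": 5.8,"xyz": [0,0,-4],"twist": 0},{"grip": 5.8,"xyz": [0,0,-4],"twist": 0},{"grip": 5.8,"xyz": [0,0,-3],"twist": 0},{"grip": 5.8,"xyz": [0,0,0],"twist": 0}])

```text
time_s: 26.55
eef_pos: [457.1, 110.2, 161.5]
orientation: [0.004, 0.0, 1.0, 0.0]
contact_force: [-0.1, 0.0, -1.3]
finger_gap: 63.1
```

```bash
python3 -c "
from h import *
plan((409.3,-351.2),160,1.30)
s=ctrl.read_state();f=ctrl.grab_frame('wrist');save(f,'w16.png')"
```

```text
t 26.55 tcp [457.1 110.2 161.5] jawyaw 1.57 tilt [0.0071 0.0008] gap 63.1 F [-0.1  0.  -1.3] -> shift cm [  4.75 -46.14   0.15] twist 0.27 q [ 0.1   0.37  2.01  0.    0.75 -1.47]
```

View pics/w16.png

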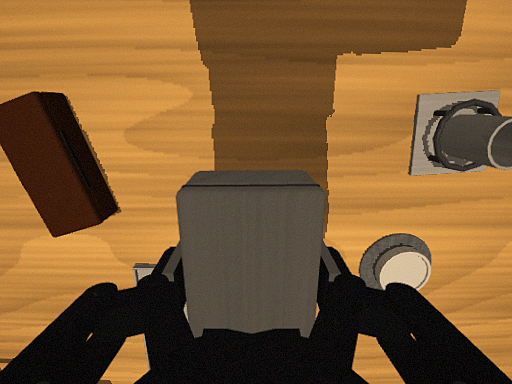

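Emit:
move_arm(series=[{"grip": 5.8,"xyz": [0,-2,0],"twist": 0},{"grip": 5.8,"xyz": [0,-4,0],"twist": 0},{"grip": 5.8,"xyz": [0,-4,0],"twist": 0},{"grip": 5.8,"xyz": [0,-4,0],"twist": 0},{"grip": 5.8,"xyz": [0,-4,0],"twist": 0},{"grip": 5.8,"xyz": [0,-4,0],"twist": 0},{"grip": 5.8,"xyz": [0,-4,0],"twist": 0},{"grip": 5.8,"xyz": [0,-4,0],"twist": 0},{"grip": 5.8,"xyz": [0,-4,0],"twist": 0},{"grip": 5.8,"xyz": [0,-2,0],"twist": 0}])

```text
time_s: 27.6
eef_pos: [455.0, -252.6, 156.1]
orientation: [-0.001, 0.001, 1.0, 0.0]
contact_force: [-0.2, 1.0, -1.8]
finger_gap: 63.2
```

Emit:
move_arm(series=[{"grip": 5.8,"xyz": [0,0,0],"twist": 0.09},{"grip": 5.8,"xyz": [0,0,0],"twist": 0.09},{"grip": 5.8,"xyz": [0,0,0],"twist": 0.09},{"grip": 5.8,"xyz": [0,0,0],"twist": 0},{"grip": 5.8,"xyz": [0,0,0],"twist": 0}])

```text
time_s: 28.1
eef_pos: [455.3, -249.8, 156.6]
orientation: [-0.001, 0.134, 0.991, 0.0]
contact_force: [0.4, 0.3, -1.5]
finger_gap: 63.1
```

```bash
python3 c.py mat "[409.3,-351.2,-0.27]"; python3 -c "
from h import *
plan((409.3,-351.2),160,1.30)
s=ctrl.read_state();f=ctrl.grab_frame('wrist');save(f,'w17.png')"
```

```text
0.85 [105.0, 108.0, 193.0, 215.0]
[ 4.1016e+02 -3.5197e+02 -2.8000e-01] 0.09862830784170916
t 28.2 tcp [ 455.5 -249.8  156.9] jawyaw 1.302 tilt [-0.0006  0.0005] gap 63.1 F [ 0.6 -0.8 -1.6] -> shift cm [  1.76 -11.    -0.31] twist 0.002 q [-0.63  0.44  1.9   0.    0.81 -1.93]
```

View pics/w17.png

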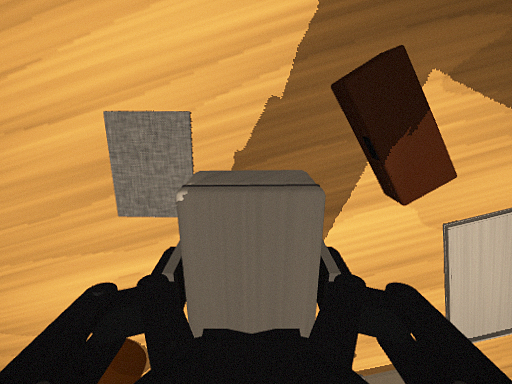

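Emit:
move_arm(series=[{"grip": 5.8,"xyz": [0.4,-2.4,0],"twist": 0},{"grip": 5.8,"xyz": [0.5,-3.3,0],"twist": 0},{"grip": 5.8,"xyz": [0.5,-3.3,0],"twist": 0},{"grip": 5.8,"xyz": [0.35,-2.0,1],"twist": 0},{"grip": 5.8,"xyz": [0,0,3.5],"twist": 0},{"grip": 5.8,"xyz": [0,0,3.5],"twist": 0},{"grip": 5.8,"xyz": [0,0,3],"twist": 0},{"grip": 5.8,"xyz": [0,0,1.5],"twist": 0},{"grip": 5.8,"xyz": [0,0,0],"twist": 0},{"grip": 5.8,"xyz": [0,0,0],"twist": 0}])

```text
time_s: 29.25
eef_pos: [409.5, -351.4, 32.6]
orientation: [0.0, 0.135, 0.991, 0.0]
contact_force: [0.8, 0.9, -1.0]
finger_gap: 62.8
```

```bash
python3 -c "
from h import *
plan((409.7,-351.5),12,1.30)
s=ctrl.read_state();f=ctrl.grab_frame('wrist');save(f,'w18.png')"
```

```text
t 29.25 tcp [ 409.5 -351.4   32.6] jawyaw 1.301 tilt [0.     0.0001] gap 62.8 F [ 0.8  0.9 -1. ] -> shift cm [-0.02 -0.    2.06] twist 0.001 q [-0.83  0.66  1.94  0.    0.55 -2.13]
```

View pics/w18.png

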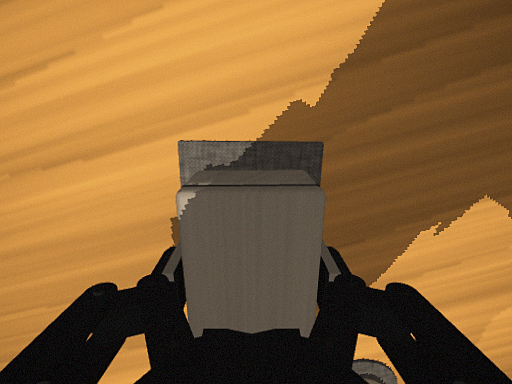

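Emit:
move_arm(series=[{"grip": 5.8,"xyz": [0,0,1.0],"twist": 0},{"grip": 5.8,"xyz": [0,0,0.7],"twist": 0},{"grip": 5.8,"xyz": [0,0,0.3],"twist": 0},{"grip": 5.8,"xyz": [0,0,0.1],"twist": 0},{"grip": 5.8,"xyz": [0,0,0],"twist": 0},{"grip": 5.8,"xyz": [0,0,0],"twist": 0}])

```text
time_s: 29.9
eef_pos: [409.2, -351.2, 12.3]
orientation: [0.0, 0.135, 0.991, -0.0]
contact_force: [-3.6, 3.3, 15.4]
finger_gap: 63.1
```

Emit:
move_arm(series=[{"grip": 7.0,"xyz": [0,0,0],"twist": 0},{"grip": 8.4,"xyz": [0,0,0],"twist": 0},{"grip": 8.4,"xyz": [0,0,0],"twist": 0},{"grip": 8.4,"xyz": [0,0,-2],"twist": 0},{"grip": 8.4,"xyz": [0,0,-4],"twist": 0},{"grip": 8.4,"xyz": [0,0,-4],"twist": 0},{"grip": 8.4,"xyz": [0,0,-4],"twist": -0.1},{"grip": 8.4,"xyz": [-1.5,2,0],"twist": 0},{"grip": 8.4,"xyz": [-1.5,3.5,0],"twist": 0},{"grip": 8.4,"xyz": [-1.5,3.5,0],"twist": 0}])

```text
time_s: 30.9
eef_pos: [469.5, -269.6, 151.5]
orientation: [0.0, 0.086, 0.996, -0.0]
contact_force: [-0.3, -1.2, -0.1]
finger_gap: 83.9
```

```bash
python3 -c "
from h import *
plan((437.7,-97.2),150,1.86)
s=ctrl.read_state();f=ctrl.grab_frame('wrist');save(f,'w19.png')"; python3 c.py tin "[409.5,-351.5,-0.27]" 4; python3 c.py caddy "[437.7,-97.2,0.288]"; python3 c.py mat "[409.5,-351.5,-0.27]"
```

```text
t 30.9 tcp [ 469.5 -269.6  151.5] jawyaw 1.399 tilt [ 0.0006 -0.0003] gap 83.9 F [-0.3 -1.2 -0.1] -> shift cm [ 6.08 16.44  0.15] twist -0.461 q [-0.64  0.47  1.85  0.    0.82 -2.04]
0.97 [110.0, 88.0, 191.0, 193.0]
[ 4.0967e+02 -3.4990e+02 -2.6000e-01] 0.058915453022296685
0.93 [358.0, 41.0, 476.0, 204.0]
0.27 [120.0, 75.0, 210.0, 201.0]
[ 4.3725e+02 -9.7860e+01  3.0000e-01] 0.04387360188036959
0.82 [122.0, 76.0, 212.0, 202.0]
[ 4.1039e+02 -3.5202e+02 -2.8000e-01] 2.9770271609833467
```

View pics/w19.png

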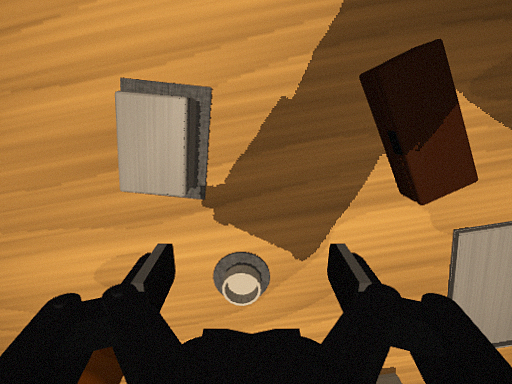

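Emit:
move_arm(series=[{"grip": 8.4,"xyz": [1.2,3.3,0],"twist": 0},{"grip": 8.4,"xyz": [1.2,3.3,0],"twist": 0},{"grip": 8.4,"xyz": [1.2,3.3,0],"twist": 0},{"grip": 8.4,"xyz": [1.2,3.3,0],"twist": 0},{"grip": 8.4,"xyz": [1.2,3.1,0],"twist": 0},{"grip": 8.4,"xyz": [0,0,0],"twist": -0.12},{"grip": 8.4,"xyz": [0,0,0],"twist": -0.12},{"grip": 8.4,"xyz": [0,0,0],"twist": -0.12},{"grip": 8.4,"xyz": [0,0,0],"twist": -0.105},{"grip": 8.4,"xyz": [0,0,0],"twist": 0}])

```text
time_s: 32.25
eef_pos: [437.4, -100.3, 151.3]
orientation: [0.0, -0.147, 0.989, 0.0]
contact_force: [0.2, -0.0, -0.4]
finger_gap: 83.9
```

Emit:
move_arm(series=[{"grip": 8.4,"xyz": [0,0,0],"twist": 0}])

```text
time_s: 32.35
eef_pos: [437.5, -100.1, 151.3]
orientation: [0.0, -0.144, 0.99, 0.0]
contact_force: [1.0, -0.3, 0.1]
finger_gap: 83.9
```

```bash
python3 c.py caddy "[437.7,-97.2,0.288]"; python3 -c "
from h import *
plan((437.5,-97.3),12,1.865)
s=ctrl.read_state();f=ctrl.grab_frame('wrist');save(f,'w20.png')"
```

```text
0.91 [222.0, 118.0, 286.0, 255.0]
[ 4.3782e+02 -9.6710e+01  2.9000e-01] 0.02997126436781609
t 32.45 tcp [437.5 -99.8 151.3] jawyaw 1.862 tilt [0.     0.0001] gap 83.9 F [ 0.1 -1.  -0.3] -> shift cm [-0.07  0.24 13.93] twist -0.003 q [-0.37  0.36  2.07  0.    0.71 -2.23]
```

View pics/w20.png

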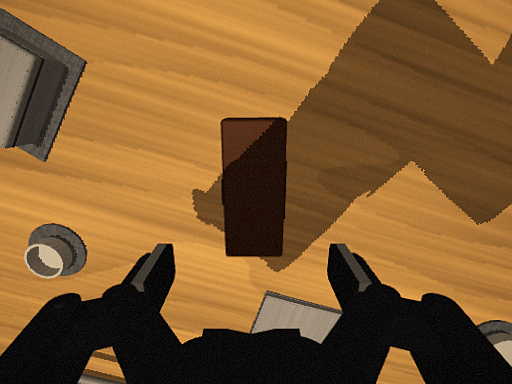

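Emit:
move_arm(series=[{"grip": 8.4,"xyz": [-0.07,0.27,0],"twist": 0},{"grip": 8.4,"xyz": [0,0,2.5],"twist": 0},{"grip": 8.4,"xyz": [0,0,3.5],"twist": 0},{"grip": 8.4,"xyz": [0,0,3.5],"twist": 0},{"grip": 8.4,"xyz": [0,0,2.8],"twist": 0},{"grip": 8.4,"xyz": [0,0,1.5],"twist": 0},{"grip": 8.4,"xyz": [0,0,0],"twist": 0},{"grip": 7.0,"xyz": [0,0,0],"twist": 0},{"grip": 5.4,"xyz": [0,0,0],"twist": 0},{"grip": 5.4,"xyz": [0,0,0],"twist": 0}])

```text
time_s: 33.5
eef_pos: [437.9, -96.8, 14.5]
orientation: [0.001, -0.147, 0.989, -0.0]
contact_force: [-0.2, 1.4, 6.6]
finger_gap: 59.1
```

Emit:
move_arm(series=[{"grip": 5.4,"xyz": [0,0,0],"twist": 0},{"grip": 5.4,"xyz": [0,0,0],"twist": 0},{"grip": 5.4,"xyz": [0,0,-1],"twist": 0},{"grip": 5.4,"xyz": [0,0,-2],"twist": 0.1},{"grip": 5.4,"xyz": [0,0,-3],"twist": 0.1},{"grip": 5.4,"xyz": [0,0,-3],"twist": 0.1},{"grip": 5.4,"xyz": [0,0,0],"twist": 0.01},{"grip": 5.4,"xyz": [0,0,0],"twist": 0}])

```text
time_s: 34.3
eef_pos: [437.6, -96.7, 104.2]
orientation: [0.001, 0.007, 1.0, -0.0]
contact_force: [-0.1, 1.0, -2.8]
finger_gap: 59.1
```

```bash
python3 -c "
from h import *
plan((667.3,27.3),110,1.55)
s=ctrl.read_state();f=ctrl.grab_frame('wrist');save(f,'w21.png')"
```

```text
t 34.3 tcp [437.6 -96.7 104.2] jawyaw 1.556 tilt [ 0.0021 -0.0007] gap 59.1 F [-0.1  1.  -2.8] -> shift cm [-22.79  12.74  -0.58] twist 0.006 q [-0.37  0.45  2.11  0.    0.58 -1.92]
```

View pics/w21.png

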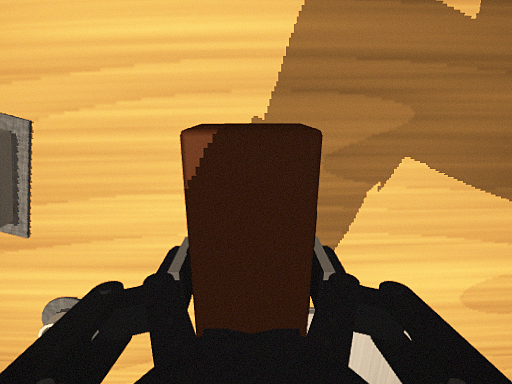

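Emit:
move_arm(series=[{"grip": 5.4,"xyz": [-1.8,1.0,0],"twist": 0},{"grip": 5.4,"xyz": [-3.2,1.8,0],"twist": 0},{"grip": 5.4,"xyz": [-3.2,1.8,0],"twist": 0},{"grip": 5.4,"xyz": [-3.2,1.8,0],"twist": 0},{"grip": 5.4,"xyz": [-3.2,1.8,0],"twist": 0},{"grip": 5.4,"xyz": [-3.2,1.8,0],"twist": 0},{"grip": 5.4,"xyz": [-3.2,1.8,0],"twist": 0},{"grip": 5.4,"xyz": [-1.8,0.9,0],"twist": 0},{"grip": 5.4,"xyz": [0,0,0],"twist": 0},{"grip": 5.4,"xyz": [0,0,0],"twist": 0}])

```text
time_s: 35.35
eef_pos: [666.4, 26.8, 101.5]
orientation: [-0.002, 0.007, 1.0, 0.0]
contact_force: [0.5, -0.5, -1.6]
finger_gap: 59.1
```

```bash
python3 -c "
from h import *
plan((667.3,27.3),17,1.55)
s=ctrl.read_state();f=ctrl.grab_frame('wrist');save(f,'w22.png')"
```

```text
t 35.35 tcp [666.4  26.8 101.5] jawyaw 1.556 tilt [-0.003   0.0002] gap 59.1 F [ 0.5 -0.5 -1.6] -> shift cm [-0.08  0.05  8.45] twist 0.006 q [-0.06  0.69  1.57 -0.    0.89 -1.62]
```

View pics/w22.png

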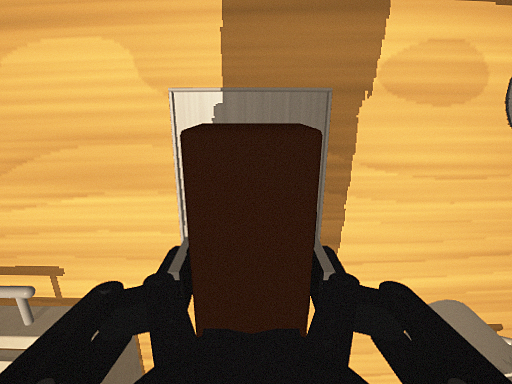

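Emit:
move_arm(series=[{"grip": 5.4,"xyz": [-0.05,0.05,2],"twist": 0},{"grip": 5.4,"xyz": [0,0,2.5],"twist": 0},{"grip": 5.4,"xyz": [0,0,2],"twist": 0},{"grip": 5.4,"xyz": [0,0,1.0],"twist": 0},{"grip": 5.4,"xyz": [0,0,0.6],"twist": 0},{"grip": 5.4,"xyz": [0,0,0.3],"twist": 0},{"grip": 5.4,"xyz": [0,0,0],"twist": 0},{"grip": 5.4,"xyz": [0,0,0],"twist": 0}])

```text
time_s: 36.2
eef_pos: [668.3, 27.2, 20.1]
orientation: [0.001, 0.008, 1.0, 0.0]
contact_force: [-0.9, 0.4, -1.5]
finger_gap: 58.7
```

Emit:
move_arm(series=[{"grip": 5.4,"xyz": [0,0,0.15],"twist": 0},{"grip": 5.4,"xyz": [0,0,0.15],"twist": 0},{"grip": 5.4,"xyz": [0,0,0],"twist": 0},{"grip": 5.4,"xyz": [0,0,0],"twist": 0}])

```text
time_s: 36.6
eef_pos: [668.2, 27.2, 17.5]
orientation: [0.001, 0.008, 1.0, -0.0]
contact_force: [-3.5, 0.0, 7.7]
finger_gap: 58.8
```

Contact; open moderately, lift, and look from the side.

Emit:
move_arm(series=[{"grip": 6.6,"xyz": [0,0,0],"twist": 0},{"grip": 7.4,"xyz": [0,0,0],"twist": 0},{"grip": 7.4,"xyz": [0,0,0],"twist": 0},{"grip": 7.4,"xyz": [0,0,-2],"twist": 0},{"grip": 7.4,"xyz": [0,0,-4],"twist": 0},{"grip": 7.4,"xyz": [0,0,-4],"twist": 0},{"grip": 7.4,"xyz": [0,0,-4],"twist": 0},{"grip": 7.4,"xyz": [2,0,-4],"twist": 0},{"grip": 7.4,"xyz": [3,0,-3],"twist": 0},{"grip": 7.4,"xyz": [3,0,-3],"twist": 0}])

```text
time_s: 37.6
eef_pos: [586.9, 28.5, 257.5]
orientation: [0.0, 0.008, 1.0, 0.0]
contact_force: [1.0, -0.4, -0.3]
finger_gap: 74.3
```

Emit:
move_arm(series=[{"grip": 7.4,"xyz": [3,0,0],"twist": 0},{"grip": 7.4,"xyz": [2,0,0],"twist": 0},{"grip": 7.4,"xyz": [0,0,0],"twist": 0},{"grip": 7.4,"xyz": [0,0,0],"twist": 0}])

```text
time_s: 38.0
eef_pos: [538.3, 29.2, 256.7]
orientation: [0.0, 0.008, 1.0, 0.0]
contact_force: [0.2, 0.4, 0.0]
finger_gap: 73.8
```

```bash
cat > chk.py <<'E'
from h import *
plan((667,27))
s=ctrl.read_state()
fr={n:ctrl.grab_frame(n) for n in ['wrist','top','scene']}
for n in fr: save(fr[n],'f_'+n+'.png')
cams={n:camof(f,s) for n,f in fr.items()}
im=fr['scene']['frame']; big=cv2.resize(im[90:330,50:450],None,fx=2,fy=2,interpolation=cv2.INTER_CUBIC); cv2.imwrite('pics/f_sceneb.png',big[...,::-1])
for o,p0,z in [('cup',[405.5,334.2],6),('saucer',[572.4,297.5],4),('dish',[589,-302],4),('tin',[409.6,-351,-.27],4),('caddy',[668,27,-.02],3)]:
    for c in ['wrist','scene','top']:
        d=ctrl.silhouettes(c,o)
        if not d: print(o,c,'none'); continue
        r=fit(o,p0,[(d[0]['pixels'],cams[c])],z); print(o,c,round(d[0]['p'],2),np.round(r[0],2).tolist(),round(r[1],3))
E
python3 chk.py
```

```text
t 38.0 tcp [538.3  29.2 256.7] jawyaw 1.555 tilt [0.001 0.   ] gap 73.8 F [0.2 0.4 0. ] -> shift cm [-12.87  -0.02  -0.  ] twist None q [-0.07  0.34  1.74  0.    1.06 -1.62]
cup wrist 0.74 [405.33, 340.94] 0.055
cup scene 0.85 [396.57, 346.86] 0.271
cup top 0.71 [406.45, 338.28] 0.07
saucer wrist 0.87 [571.78, 297.81] 0.045
saucer scene 0.95 [569.4, 299.32] 0.048
saucer top 0.62 [572.8, 300.26] 0.12
dish wrist 0.88 [589.25, -301.23] 0.05
dish scene 0.71 [588.01, -303.29] 0.049
dish top 0.57 [587.86, -298.55] 0.155
tin wrist none
tin scene 0.85 [407.69, -351.44, -0.24] 0.052
tin top 0.97 [409.08, -350.61, -0.28] 0.086
caddy wrist 0.64 [669.92, 27.33, -0.01] 0.047
caddy scene 0.67 [-456.74, 690.11, -2.48] 1.0
caddy top 0.55 [697.16, 25.47, 0.02] 15.834
```

View pics/f_sceneb.png

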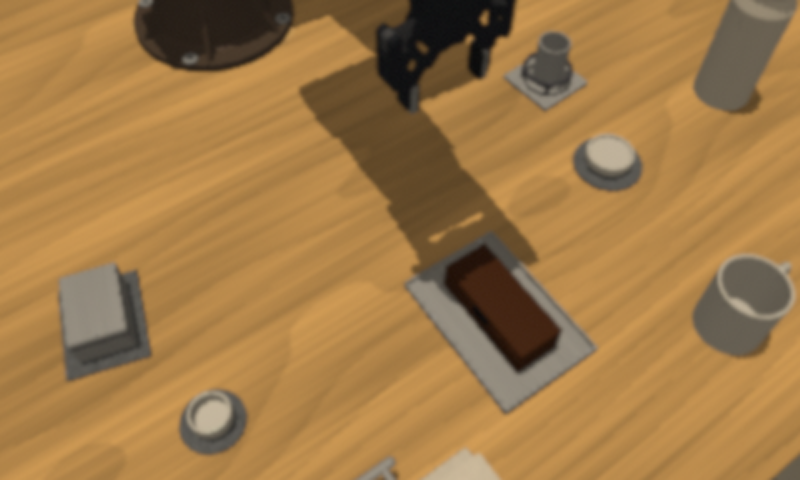

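View pics/f_wrist.png

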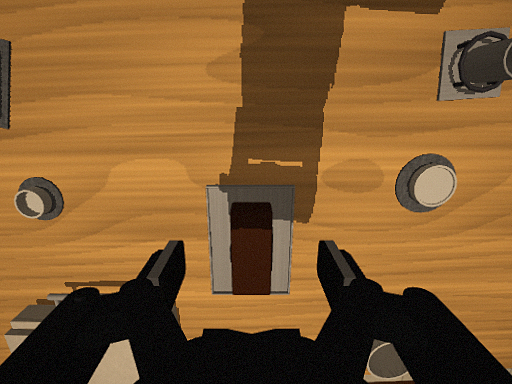

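Emit:
move_arm(series=[{"grip": 7.4,"xyz": [1.3,3.3,0],"twist": 0},{"grip": 7.4,"xyz": [1.3,3.3,0],"twist": 0},{"grip": 7.4,"xyz": [1.3,3.3,0],"twist": 0},{"grip": 7.4,"xyz": [1.3,3.3,0],"twist": 0},{"grip": 7.4,"xyz": [1.3,3.3,0],"twist": 0},{"grip": 7.4,"xyz": [1.3,3.3,0],"twist": 0},{"grip": 7.4,"xyz": [1.3,3.3,0],"twist": 0},{"grip": 7.4,"xyz": [1.3,3.3,0],"twist": 0},{"grip": 7.4,"xyz": [0,0,0],"twist": 0},{"grip": 7.4,"xyz": [0,0,0],"twist": 0}])

```text
time_s: 39.9
eef_pos: [437.8, 295.3, 256.3]
orientation: [0.0, 0.007, 1.0, -0.0]
contact_force: [0.3, -0.9, -0.3]
finger_gap: 73.9
```

Run:
```python
from h import *
s=ctrl.read_state();f=ctrl.grab_frame('wrist');c=camof(f,s)
im=cv2.resize(cv2.cvtColor(f['frame'],cv2.COLOR_RGB2BGR),None,fx=3,fy=3)
def dr(P,col):
    for q in proj(P,c): cv2.circle(im,tuple(int(v*3+1) for v in q),1,col,-1)
x,y=405.5,334.2
dr(cyl(x,y,[(29,31)]),(0,0,255)); dr(cyl(x,y,[(76,23)]),(0,255,0)); dr(cyl(x,y,[(6,20)]),(255,0,0)); dr(cyl(x,y,[(76,20)]),(0,255,0))
q=(proj([[x,y,40]],c)[0]*3).astype(int); cv2.imwrite('pics/cupchk.png',im[max(0,q[1]-250):q[1]+250,max(0,q[0]-300):q[0]+300])
d=ctrl.silhouettes('wrist','cup'); print(fit('cup',[x,y],[(d[0]['pixels'],c)],6))
d=ctrl.silhouettes('wrist','rack'); print(d[0]['p'],d[0]['extent'])
```

```text
(array([406.40005195, 334.8854302 ]), np.float64(0.0684850863422292))
0.9 [245.0, 104.8, 308.9, 174.4]
```

View pics/cupchk.png

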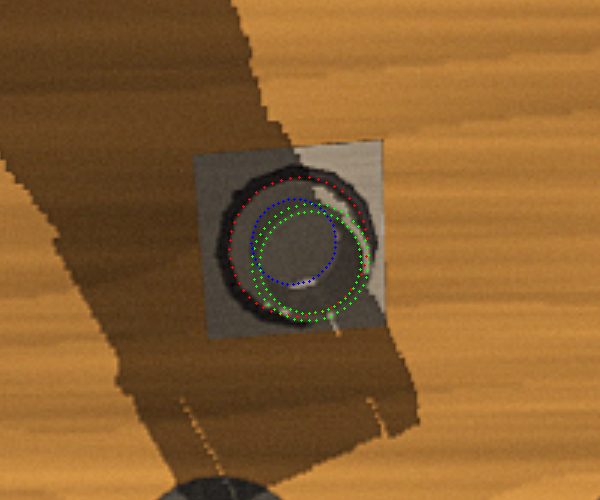

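The cup stands upright on the plate, centred in the ring: its rim matches the predicted outline at height 76. I'm handing in.

```bash
python3 -c "
from h import *
print(ctrl.finish_job())"
```

```text
the job is handed in; nothing more can be done
None
```

I took both piles apart and put all five pieces in their places, then handed the job in at about 40 s of the 134 s. The hand-in gave no verdict, so what follows rests on my own last camera checks.

- **Cup:** It stands upright on the rack plate inside the ring. A close wrist view put it about 1 mm from the ring centre. Earlier fits had put it 4 to 7 mm off in the top and distant wrist views, and about 15 mm off in a poor scene-camera fit. I looked again from close up because of that.
- **Saucer:** The last wrist view put it within about 1 mm of the large coaster's centre. The scene and top views were 3 to 4 mm off.
- **Dish:** The last wrist view put it within about 1 to 2 mm of the small coaster's centre. The top view read about 4 mm off.
- **Tin:** It is about 2 mm from the mat's centre, with its long sides aligned to within about 0.04 rad. It was out of the wrist camera's view in the last check, so this comes from the scene and top views.
- **Caddy:** It lies flat in the tray, about 3 mm from centre. Only the wrist fit was usable. The scene and top fits for it failed, but the scene picture shows it well inside the rim.

The porcelain never visibly tipped or slipped while carried, and was released only after I felt it touch down. The gripper was open and clear of everything at the end.

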